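Hang a bearing-ring pair level on the matching balance

TASK

Hang the two bearing rings on the matching balance, first one on the left peg and then the other on the right peg, so that the bar comes back level. As soon as each ring hangs, and before the next one is hung, slide it back along its peg by feel until it bears firmly on the rubber-faced collar (a push of about 8 N, held for a moment, never above 16 N), and leave it hanging snug against the collar. The collars are set differently each time; do not disturb the oil bottle, the round test block on the mat or the small gauge pin.

Things in the scene. Friction and masses are not known exactly. Their poses are not given: they have to be found in the camera images.
- stand: Fixed grey stand of the balance: base plate 150x150x14 mm, steel column and head block up to 192 mm high, behind the bar. Origin on the bench under the bar's pivot; -x points the way the pegs point (roughly to the robot), y to the left along the level bar, z up.
- pivot (a point): Centre of the bar's pivot, 170 mm above the bench, fixed to the stand, same axes. Bar: 250 mm long (y), 18 mm high, 12 mm thick; pegs 110 mm left and right of the pivot reach 127 mm forward. Pushed along +x, the whole bar yields on a spring along its pivot shaft: about 0.4 mm per newton, up to 15 mm, and springs back.
- bar (a joint): Swing of the bar about the pivot's x axis, rad: 0 level, positive when the left end is up. A spring brings it back to level; one ring alone dips its side by about 0.15; stops at 0.32 either way. It sways a little and settles within a second.
- peg_left (a point): Front end of the left peg, on its axis; moves with the bar; x runs along the peg away from the robot, 121 mm to the bar. Steel peg 10 mm in diameter, its front 5 mm a red button of 14 mm. On it a black rubber-faced collar, 26 mm in diameter, 11 mm long, is clamped with its front face 60 to 104 mm behind this point: not measured, differs each time, does not move under permitted forces.
- peg_right (a point): The same for the right peg, with its own collar setting. A hung ring slides back freely when pushed evenly on both sides of the peg, at about peg height (fingertips astride the peg); pushed only above the peg it may tip and jam.
- ring_a: Ground steel bearing ring, outside diameter 80 mm, 16 mm wide, about 0.27 kg, bore about 58 mm (wall 10 to 12 mm). Origin at the centre of one end face; its z axis is the ring's axis and points through the ring to the other face. Stands on edge in a slot of bench block block_rack_a; its axis level and 48 mm above the bench, its top at 88 mm; can be pinched there across the 16 mm width.
- ring_b: The second bearing ring, as ring_a but 15 mm wide and about 0.25 kg; stands in block_rack_b.
- block_rack_a: Fixed wooden bench block 62x90 mm, 8 mm thick, with two cheeks up to 32 mm high (10 mm thick, 70 mm long) that form a slot along y, 3 mm wider than the ring. Origin centre of the underside; the ring's axis lies along the block's x.
- block_rack_b: The same block for ring_b.
- bottle: Oil bottle with red nozzle, 42 mm in diameter, 118 mm high, standing; origin centre of the underside. Bystander: leave alone.
- disc: Round steel hardness test block, 60 mm in diameter, 10 mm thick, lying on the green mat (3 mm thick); origin centre of the underside. Bystander: leave alone.
- pin: Small steel gauge pin standing upright, 12 mm in diameter, 30 mm high; origin centre of the underside. Bystander: leave alone.
Not all that is in view belongs to the job. What is shaped like the ring_a but brown or red is not meant.

How it is judged:
By the outcome, as a careful person would: the job done as asked, in the order asked, and still so for the second after the job is handed in, with the robot touching nothing.
It also fails if it takes over 72 s, if anything falls off the work surface, if the arm or the gripper's body presses on something with over 40 N, if the wrist force passes 120 N, or if a joint passes its speed limit or range.

ROBOT

A 7-joint arm with a two-finger parallel gripper is mounted at the origin on a cart in front of the work surface, level with it; the furniture and walls round the work are solid. World frame = base frame: x ahead of the robot, y to its left, z up, the work surface at z = 0. Lengths are in m, angles in rad, forces in N, time in s.
With the tool pointing down it reaches from about 0.4 to 0.85 m from the base axis. Payload 10.4 kg.
Tool frame: the origin (TCP) lies midway between the tips of the shut fingers; the grasp point (between the pads) lies 19 mm behind it; x points along the fingers, z is the direction in which the jaws open and shut, and the axes are right-handed (so a half turn about x gives the same grasp; the last joint's range is limited). The gripper opens to 87 mm and grips with 3 to 60 N. Pads are 19 mm wide; open, the fingers measure 117 mm over their backs; the gripper's body (75 mm by 190 mm) begins 51 mm behind the grasp point.
Start: joints at [1.305, 0.332, -0.065, 1.46, 0.022, 1.35, -0.088], TCP at [0.15, -0.607, 0.223] pointing down, gripper open.
Joint ranges: [-2.6, 2.6], [-0.5, 2.12], [-1.47, 1.34], [0.16, 2.42], [-1.27, 4.41], [0.06, 2.06], [-2.6, 2.6]. Speed limits (rad/s): [2.22, 2.22, 2.79, 2.79, 3.14, 3.14, 3.14].

INTERFACE

Orientations are given as a unit quaternion [x, y, z, w].
In Python, from bench import read_state, camera, camera_params, close_job gives the robot as it stands.
- The arm moves only by the tool arm_command, never from a script. Its argument "targets" is a list of rows, each a list of 7 numbers: the closure in counts, from 0 (fully open) to 255 (shut), then the shift along the tool's x, y, z in mm, then the turn, a rotation vector about the tool's x, y, z in rad. A call has 1 to 10 rows; each row is the pose to reach, as a shift and turn from the pose commanded when the call began, along the tool's axes at that moment; what a row does not reach only later rows make up. A row lasts 1/10 s, in which the tool goes at most 50 mm and 8.59 degrees, less where a joint would pass 70% of its speed; a pose out of reach is approached as far as the arm can. A call with a gripper value outside its range is refused whole. The fingers move at their own pace and stop on an object; "newtons" is the grip in N (left out, the last holds). Time passes only in rows, so rows that repeat a pose let the fingers close. It gives the time, the measured TCP pose, the force and the opening at its end, in the units of the state.
- read_state(): the state, without advancing time (a new reading comes with each control period).
- camera(name): name is "scene" or "side" or "wrist"; returns the picture (480x640x3 uint8, red, green, blue); there is no depth.
- camera_params(name): a dict with "intrinsics" (3x3 intrinsics, pixels), "xyz" and "orientation" of the camera in the world; the wrist camera has in their place "mount" (4x4, takes a point from camera to tool coordinates, whose origin is the TCP and whose axes are the tool frame's). Camera axes: x right, y down, z forward; pixel columns grow to the right and rows downward; lengths in m; the calibration is good to about 2 mm. The wrist camera is an equidistant fisheye: a pixel r from the principal point sees the ray r / f radians off the axis. A picture is of the moment at which its call begins: read the wrist's pose just before it. camera_params takes no time and is no camera call.
- close_job(): hands the job in, once; it reports no verdict.
The state is a dict: "time": time; "joint_positions": joint angles; "joint_vel": joint speeds; "joint_torque": joint torques, N m; "ee_pos": TCP position; "eef_rot": TCP orientation; "ft_force": force on the tool from outside, world axes, zero at the start; "torque": the same for the moment, N m; "width": finger opening in m.
Only numpy, scipy, OpenCV 4.12 (cv2) and the standard library are available. Lean on these libraries where they do the work, as an engineer would, in place of code of your own. Each camera call takes 0.05 s, during which the arm holds its last target.

## Working session

There is one attempt and no reset: what is moved stays moved. The work goes in short steps, Python scripts to look and compute and a tool call to move; the robot and the scene stay as the last step left them, time stands still between calls to the robot, and variables do not carry over. Pictures are saved under pics/ and viewed, and the job is handed in when it is done.

Besides the shell and the picture viewer there is one more tool, called as a command line: name --pt "numbers of a row" for each row, then --argument value for the rest. arm_command: Moves the arm, as the interface text tells. Its arguments: {"type":"object","properties":{"targets":{"type":"array"},"newtons":{"type":"number"}},"required":["targets"]}

```bash
ls; mkdir -p pics; python3 - <<'E'
from bench import *
import cv2
s=read_state()
for k,v in s.items(): print(k,v)
for n in ["scene","side","wrist"]:
    print(n,camera_params(n))
    cv2.imwrite(f"pics/{n}0.png",cv2.cvtColor(camera(n),cv2.COLOR_RGB2BGR))
E
```

```text
pics
time 0.0
joint_positions [ 1.30538389  0.33287953 -0.06467147  1.46094808  0.02160116  1.34990193
 -0.08849307]
joint_vel [-0.00119402 -0.00015613  0.00160099 -0.00054451  0.00048117  0.00086005
 -0.00087579]
joint_torque [-5.15917818e-04 -6.23266983e+01  2.45539681e-02 -3.89898670e+01
 -6.13698503e-02  3.98388016e-02  1.43570282e-04]
ee_pos [ 0.15015352 -0.60629136  0.22174586]
eef_rot [ 0.4360571   0.55729163 -0.43547304  0.55645618]
ft_force [-0.31098643 -0.36032097  0.44116738]
torque [-0.03276452  0.01789949 -0.02787544]
width 0.08730168848100262
scene {'intrinsics': array([[589.80758059,   0.        , 320.21419043],
       [  0.        , 589.80758059, 224.97949602],
       [  0.        ,   0.        ,   1.        ]]), 'xyz': array([-0.32017681,  0.78924462,  0.66142302]), 'orientation': array([-0.34472667,  0.76532366, -0.49339596,  0.22804306])}
side {'intrinsics': array([[521.5267294 ,   0.        , 328.95391053],
       [  0.        , 521.5267294 , 241.01112536],
       [  0.        ,   0.        ,   1.        ]]), 'xyz': array([0.08530943, 0.96622715, 0.54662582]), 'orientation': array([-0.18620117,  0.81054082, -0.54034595,  0.12798027])}
wrist {'intrinsics': array([[371.64829954,   0.        , 317.43427382],
       [  0.        , 371.64829954, 235.57259675],
       [  0.        ,   0.        ,   1.        ]]), 'mount': array([[ 4.78098564e-04, -2.77313218e-01,  9.60779449e-01,
        -1.62424722e-01],
       [-3.58886769e-05, -9.60779563e-01, -2.77313233e-01,
         7.67985968e-02],
       [ 9.99999885e-01,  9.81019553e-05, -4.69299734e-04,
        -3.29307262e-04],
       [ 0.00000000e+00,  0.00000000e+00,  0.00000000e+00,
         1.00000000e+00]])}
```

View pics/scene0.png

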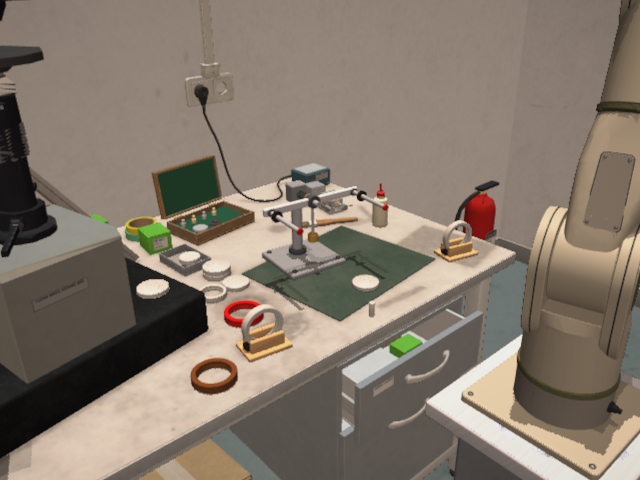

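View pics/side0.png

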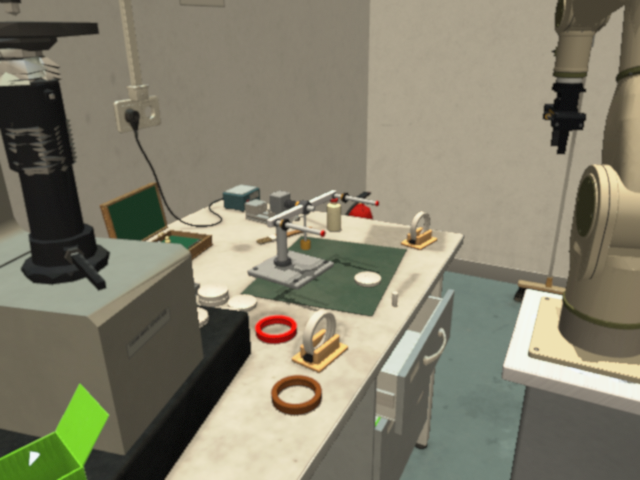

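View pics/wrist0.png

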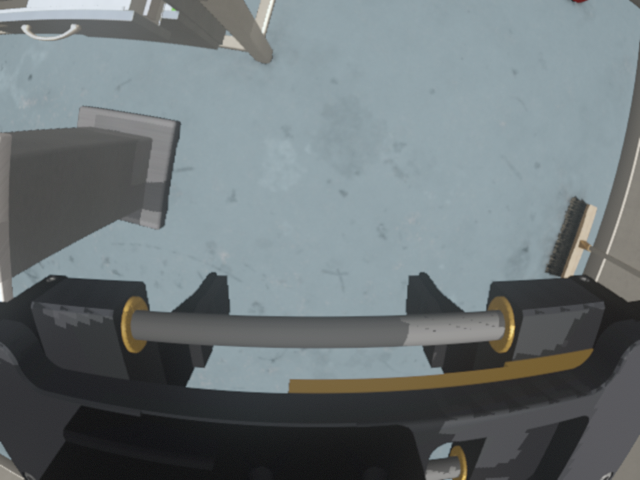

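```bash
cat > h.py <<'E'
import numpy as np, cv2
from scipy.spatial.transform import Rotation as R
from scipy.optimize import least_squares
from bench import *
def ray(cam,u,v,tcp=None):
    p=camera_params(cam);K=p["intrinsics"]
    x=(u-K[0,2])/K[0,0];y=(v-K[1,2])/K[1,1]
    if cam=="wrist":
        th=np.hypot(x,y);d=np.array([x/th*np.sin(th),y/th*np.sin(th),np.cos(th)])
        M=p["mount"];T=np.eye(4);T[:3,:3]=R.from_quat(tcp[1]).as_matrix();T[:3,3]=tcp[0];A=T@M
        return A[:3,3],A[:3,:3]@d
    d=np.array([x,y,1]);d/=np.linalg.norm(d)
    return p["xyz"],R.from_quat(p["orientation"]).as_matrix()@d
def atz(cam,u,v,z,tcp=None):
    o,d=ray(cam,u,v,tcp);return o+d*(z-o[2])/d[2]
def tri(rs):
    A=sum(np.eye(3)-np.outer(d,d) for o,d in rs);b=sum((np.eye(3)-np.outer(d,d))@o for o,d in rs)
    X=np.linalg.solve(A,b);return X,[1000*np.linalg.norm((np.eye(3)-np.outer(d,d))@(X-o)) for o,d in rs]
def proj(cam,P,tcp=None):
    p=camera_params(cam);K=p["intrinsics"];P=np.atleast_2d(P)
    if cam=="wrist":
        T=np.eye(4);T[:3,:3]=R.from_quat(tcp[1]).as_matrix();T[:3,3]=tcp[0];A=T@p["mount"]
        c=(P-A[:3,3])@A[:3,:3];r=np.hypot(c[:,0],c[:,1]);th=np.arctan2(r,c[:,2])
        return np.c_[K[0,2]+K[0,0]*th*c[:,0]/r,K[1,2]+K[1,1]*th*c[:,1]/r]
    c=(P-p["xyz"])@R.from_quat(p["orientation"]).as_matrix()
    return np.c_[K[0,2]+K[0,0]*c[:,0]/c[:,2],K[1,2]+K[1,1]*c[:,1]/c[:,2]]
def crop(src,dst,x0,y0,x1,y1,f):
    im=cv2.imread(f"pics/{src}.png")[y0:y1,x0:x1]
    im=cv2.resize(im,None,fx=f,fy=f,interpolation=cv2.INTER_CUBIC)
    st=10
    for x in range((x0//st+1)*st,x1,st):
        cv2.line(im,(int((x-x0)*f),0),(int((x-x0)*f),6),(0,255,255),1)
        if x%20==0: cv2.putText(im,str(x),(int((x-x0)*f)-10,18),0,.35,(0,255,255),1)
    for y in range((y0//st+1)*st,y1,st):
        cv2.line(im,(0,int((y-y0)*f)),(6,int((y-y0)*f)),(0,255,255),1)
        if y%20==0: cv2.putText(im,str(y),(8,int((y-y0)*f)+4),0,.35,(0,255,255),1)
    cv2.imwrite(f"pics/{dst}.png",im)
def snap(cam,name):
    s=read_state();cv2.imwrite(f"pics/{name}.png",cv2.cvtColor(camera(cam),cv2.COLOR_RGB2BGR))
    np.savez(f"pics/{name}.npz",p=s["ee_pos"],q=s["eef_rot"]);return s
def tcp(name):
    z=np.load(f"pics/{name}.npz");return z["p"],z["q"]
E
python3 - <<'E'
from h import *
crop("scene0","s1",230,170,430,310,4)
crop("scene0","s2",190,280,320,400,5)
crop("scene0","s3",420,200,500,270,8)
crop("side0","d1",240,180,400,290,5)
for c,n,u,v,z in [("scene","rackL",264,350,0),("scene","rackR",456,253,0),("scene","standbase",300,260,.0),("scene","pegL",300,231,.17),("scene","pegR",385,207,.17),("scene","pin",372,313,0),("scene","disc",366,283,0.01),("scene","bottle",380,224,0),("side","pegL",323,233,.17),("side","pegR",377,203,.17)]:
    print(c,n,atz(c,u,v,z).round(3))
E
```

```text
scene rackL [0.436 0.275 0.   ]
scene rackR [ 0.441 -0.314  0.   ]
scene standbase [ 0.671 -0.005  0.   ]
scene pegL [0.513 0.12  0.17 ]
scene pegR [ 0.485 -0.097  0.17 ]
scene pin [0.39  0.035 0.   ]
scene disc [ 0.473 -0.031  0.01 ]
scene bottle [ 0.689 -0.303  0.   ]
side pegL [0.515 0.121 0.17 ]
side pegR [ 0.487 -0.098  0.17 ]
```

View pics/s1.png

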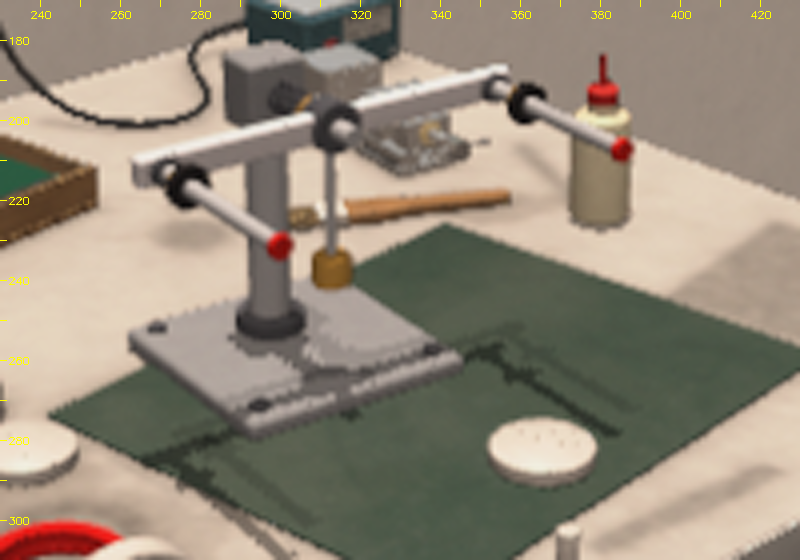

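View pics/s2.png

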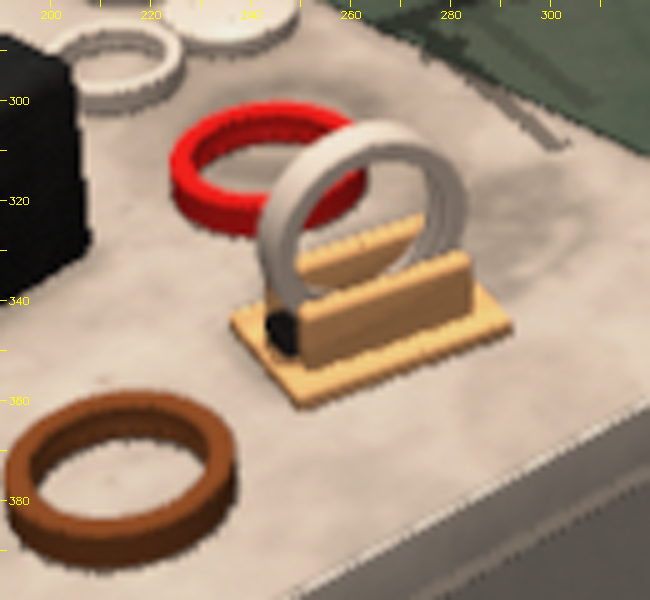

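View pics/s3.png

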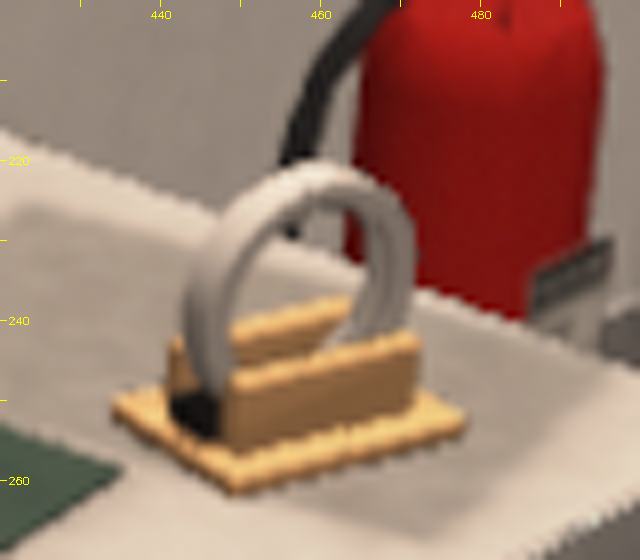

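View pics/d1.png

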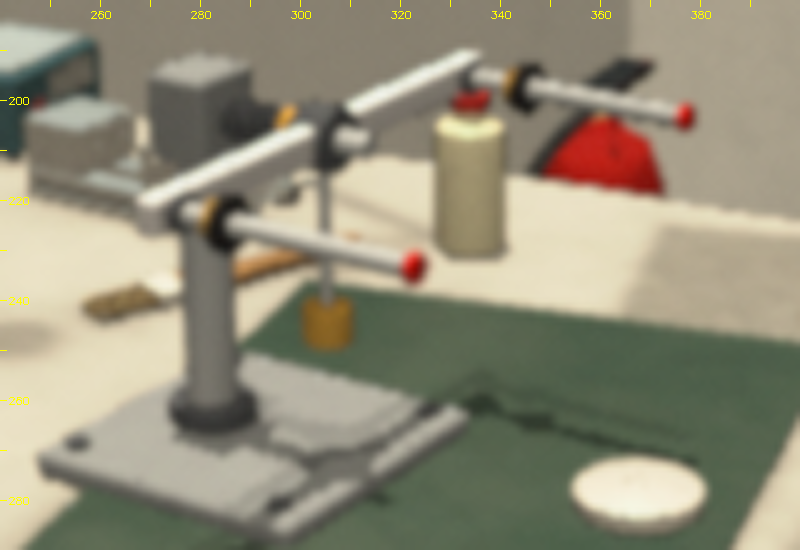

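```bash
cat >> h.py <<'E'
def Q(yaw,tilt=0):
    """tool x down, tool z at world yaw (deg)"""
    a=np.radians(yaw);z=np.array([np.cos(a),np.sin(a),0]);x=np.array([0,0,-1.]);return R.from_matrix(np.c_[x,np.cross(z,x),z])
def rel(P,Rt,base=None):
    """shift mm and rotvec from base (cmd) pose"""
    if base is None:
        s=read_state();base=(s["ee_pos"],R.from_quat(s["eef_rot"]))
    sh=base[1].inv().apply(np.array(P)-base[0])*1000;rv=(base[1].inv()*Rt).as_rotvec()
    return np.r_[sh.round(1),rv.round(4)]
E
python3 - <<'E'
from h import *
s=read_state();print(R.from_quat(s["eef_rot"]).as_matrix().round(4))
for n,pts in [("L",[(236,344.8),(250.8,362),(292.4,345.2)]),("R",[(434,251),(449,261.5),(478,253)])]:
    P=[atz("scene",u,v,.002) for u,v in pts];print(n,np.round(P,3), np.linalg.norm(P[1]-P[0]),np.linalg.norm(P[2]-P[1]), (P[0]+P[2])/2, np.degrees(np.arctan2(*(P[2]-P[1])[1::-1])))
    print("top", atz("scene",*( (265,305) if n=="L" else (460,220)),.088))
E
```

```text
[[-3.000e-04  9.707e-01  2.405e-01]
 [ 1.000e-03  2.405e-01 -9.706e-01]
 [-1.000e+00 -0.000e+00 -1.100e-03]]
L [[0.482 0.306 0.002]
 [0.42  0.316 0.002]
 [0.41  0.228 0.002]] 0.06237901967136844 0.0883790853742812 [0.44612185 0.26697131 0.002     ] -96.7191390159375
top [0.44477928 0.26099646 0.088     ]
R [[ 0.482 -0.279  0.002]
 [ 0.423 -0.262  0.002]
 [ 0.403 -0.351  0.002]] 0.062014391053578935 0.09097965299656724 [ 0.44254812 -0.31506649  0.002     ] -102.59597874255621
top [ 0.44117392 -0.31734876  0.088     ]
```

```bash
python3 - <<'E'
from h import *
print(rel([.4425,-.315,.22],Q(-12.6)))
E
```

```text
[ 2.200e+00  3.538e+02 -2.125e+02 -1.108e+00 -1.000e-03 -6.000e-04]
```

arm_command --pt "0 2 354 -212 -1.108 0 0" --pt "0 2 354 -212 -1.108 0 0" --pt "0 2 354 -212 -1.108 0 0" --pt "0 2 354 -212 -1.108 0 0" --pt "0 2 354 -212 -1.108 0 0" --pt "0 2 354 -212 -1.108 0 0" --pt "0 2 354 -212 -1.108 0 0" --pt "0 2 354 -212 -1.108 0 0" --pt "0 2 354 -212 -1.108 0 0" --pt "0 2 354 -212 -1.108 0 0"

```text
time: 1.15
ee_pos: [0.4445, -0.3136, 0.2204]
eef_rot: [0.076, 0.703, -0.076, 0.703]
ft_force: [-0.8, -0.3, -0.3]
width: 0.0872
```

```bash
python3 - <<'E'
from h import *
s=snap("wrist","w1");print(s["ee_pos"],s["eef_rot"],s["joint_positions"])
E
```

```text
[ 0.44446559 -0.31357401  0.22038314] [ 0.07645098  0.70294401 -0.07596058  0.70303268] [ 0.93293294  0.18699379 -0.45253034  1.66065878  0.08344028  1.31338867
  0.25001907]
```

View pics/w1.png

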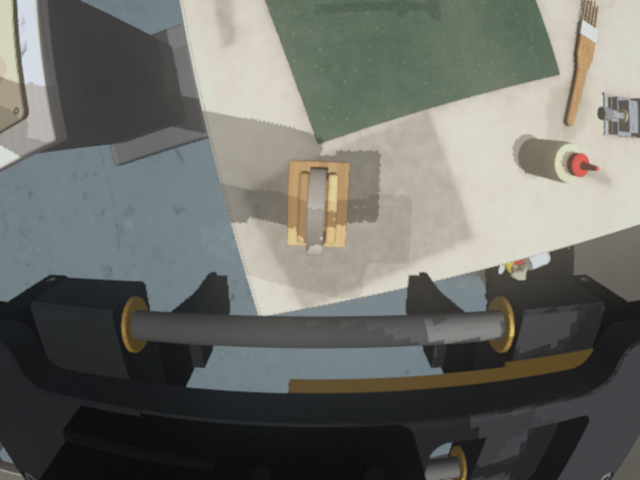

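```bash
python3 - <<'E'
from h import *
crop("w1","w1c",270,140,370,270,6)
t=tcp("w1"); print(t)
E
```

```text
(array([ 0.44446559, -0.31357401,  0.22038314]), array([ 0.07645098,  0.70294401, -0.07596058,  0.70303268]))
```

View pics/w1c.png

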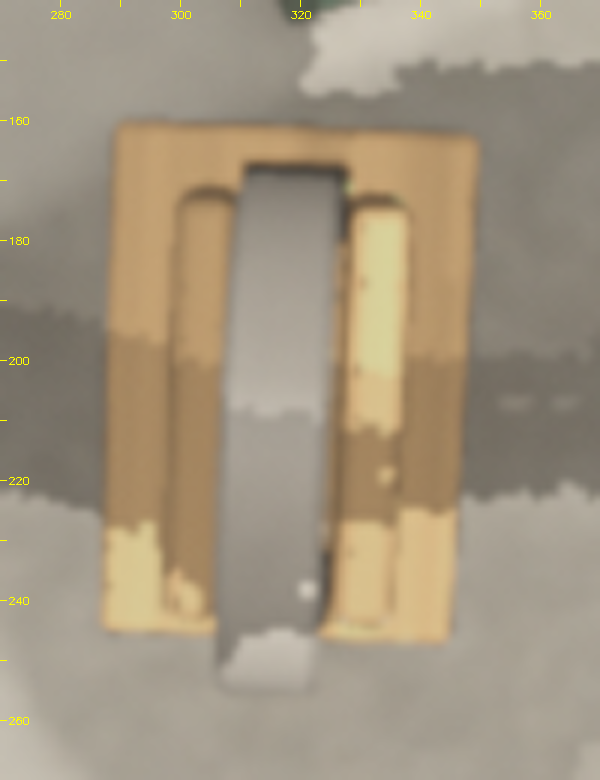

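```bash
python3 - <<'E'
from h import *
t=tcp("w1")
c=[(289.5,160.5),(349.5,163),(345.5,247),(287,245)]
P=np.array([atz("wrist",u,v,.008,t) for u,v in c]);print(P.round(4),P.mean(0).round(4))
e=lambda i,j:(np.linalg.norm(P[i]-P[j]).round(4),np.degrees(np.arctan2(*(P[j]-P[i])[1::-1])).round(2))
print(e(0,1),e(3,2),e(3,0),e(2,1))
L=[atz("wrist",u,v,.087,t) for u,v in [(307,210),(325,210),(306.5,230),(324,230)]];print(np.round(L,4), np.linalg.norm(L[0]-L[1]))
E
```

```text
[[ 0.4276 -0.2613  0.008 ]
 [ 0.4861 -0.2767  0.008 ]
 [ 0.4646 -0.3628  0.008 ]
 [ 0.4045 -0.3474  0.008 ]] [ 0.4457 -0.312   0.008 ]
(np.float64(0.0605), np.float64(-14.74)) (np.float64(0.0621), np.float64(-14.42)) (np.float64(0.0891), np.float64(74.97)) (np.float64(0.0888), np.float64(75.98))
[[ 0.4395 -0.299   0.087 ]
 [ 0.4538 -0.3021  0.087 ]
 [ 0.4353 -0.3153  0.087 ]
 [ 0.4494 -0.3184  0.087 ]] 0.014646078155431461
```

```bash
python3 - <<'E'
from h import *
print(rel([.55,-.04,.33],Q(-7)))
E
```

```text
[-1.097e+02  2.923e+02  4.450e+01 -9.710e-02 -5.000e-04  1.000e-04]
```

arm_command --pt "0 -110 292 44 -0.097 0 0" --pt "0 -110 292 44 -0.097 0 0" --pt "0 -110 292 44 -0.097 0 0" --pt "0 -110 292 44 -0.097 0 0" --pt "0 -110 292 44 -0.097 0 0" --pt "0 -110 292 44 -0.097 0 0" --pt "0 -110 292 44 -0.097 0 0" --pt "0 -110 292 44 -0.097 0 0" --pt "0 -110 292 44 -0.097 0 0"

```text
time: 2.1
ee_pos: [0.5492, -0.0431, 0.3298]
eef_rot: [0.044, 0.706, -0.045, 0.705]
ft_force: [-0.1, -0.3, -0.4]
width: 0.0873
```

```bash
python3 - <<'E'
from h import *
s=snap("wrist","w2");print(s["ee_pos"],s["joint_vel"].round(3))
crop("w2","w2c",180,0,600,290,1.9)
E
```

```text
[ 0.54917405 -0.04309492  0.32983534] [ 0.016 -0.     0.011  0.01  -0.     0.001  0.   ]
```

View pics/w2.png

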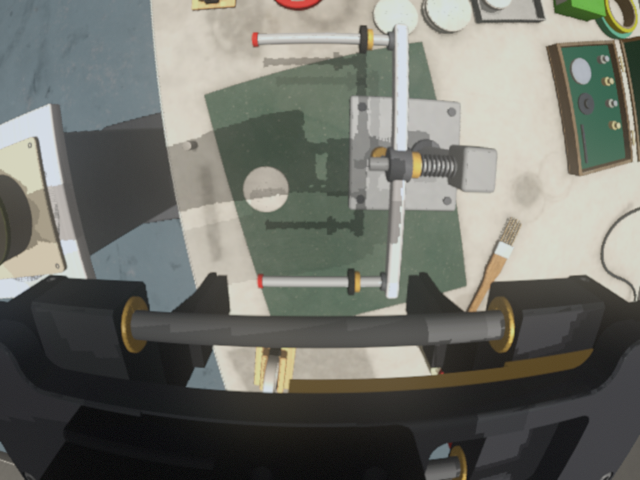

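```bash
python3 - <<'E'
from h import *
crop("w2","w2a",240,15,420,75,4.4)
crop("w2","w2b",240,255,420,310,4.4)
E
```

```text
(no output)
```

View pics/w2a.png

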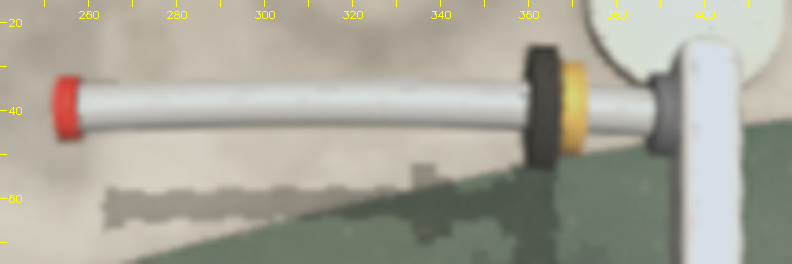

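View pics/w2b.png

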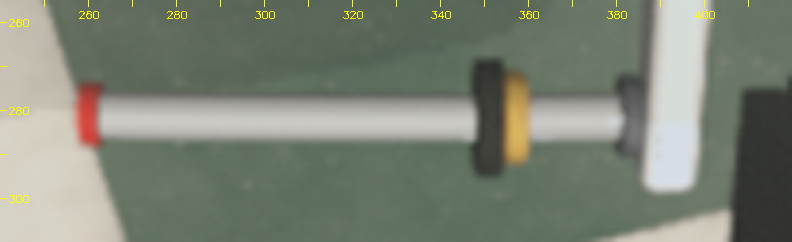

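```bash
python3 - <<'E'
from h import *
t=tcp("w2")
px=dict(LT=(252.5,40),LC=(359.8,39.5),LB=(393,42),RT=(258,281),RC=(348.5,281),RB=(386,281))
W={k:atz("wrist",*v,.17,t) for k,v in px.items()}
for k,v in W.items(): print(k,v.round(4))
for s in "LR":
    a,b,c=(W[s+i] for i in "TCB");print(s,"collar",np.linalg.norm(b-a),"bar",np.linalg.norm(c-a),np.degrees(np.arctan2(*(b-a)[1::-1])))
d=W["LT"]-W["RT"];print(np.linalg.norm(d),np.degrees(np.arctan2(d[1],d[0]))-90)
# triangulate with scene+side
for n,sc,sd in [("LT",(300.3,231),(323.3,233)),("RT",(385.5,207),(377,203.2))]:
    print(n,tri([ray("scene",*sc),ray("side",*sd),ray("wrist",*px[n],t)]))
E
```

```text
LT [0.514  0.1216 0.17  ]
LC [0.6055 0.1094 0.17  ]
LB [0.6341 0.1051 0.17  ]
RT [ 0.4859 -0.0969  0.17  ]
RC [ 0.5709 -0.1073  0.17  ]
RB [ 0.6065 -0.1122  0.17  ]
L collar 0.09223411391604118 bar 0.12124442579794532 -7.586414986369835
R collar 0.08568780828208844 bar 0.12164212428596924 -7.002103758498916
0.22030053618522788 -7.345598902730217
LT (array([0.51373868, 0.12065909, 0.17018169]), [np.float64(1.7196242416690113), np.float64(0.9057786868214024), np.float64(0.9470890144720806)])
RT (array([ 0.48595857, -0.09759411,  0.16946133]), [np.float64(1.2923861256824523), np.float64(1.293031042557497), np.float64(0.5325723374909133)])
```

```bash
python3 - <<'E'
from h import *
print(rel([.446,.267,.22],Q(-6.7)))
E
```

```text
[ 1.095e+02  2.950e+02 -1.413e+02 -1.000e-02 -1.300e-03  1.100e-03]
```

arm_command --pt "0 110 295 -141 -0.01 0 0" --pt "0 110 295 -141 -0.01 0 0" --pt "0 110 295 -141 -0.01 0 0" --pt "0 110 295 -141 -0.01 0 0" --pt "0 110 295 -141 -0.01 0 0" --pt "0 110 295 -141 -0.01 0 0" --pt "0 110 295 -141 -0.01 0 0" --pt "0 110 295 -141 -0.01 0 0" --pt "0 110 295 -141 -0.01 0 0"

```text
time: 3.05
ee_pos: [0.446, 0.2683, 0.2197]
eef_rot: [0.04, 0.706, -0.041, 0.706]
ft_force: [1.1, -2.4, 0.3]
width: 0.0868
```

```bash
python3 - <<'E'
from h import *
s=snap("wrist","w3");print(s["ee_pos"],s["joint_vel"].round(3),s["joint_positions"].round(2))
crop("w3","w3c",260,130,380,270,5)
E
```

```text
[0.44598447 0.26828313 0.21965153] [ 0.03  -0.012  0.026 -0.014  0.002  0.004  0.007] [ 0.19  0.2  -0.91  1.7   0.17  1.32 -0.87]
```

View pics/w3c.png

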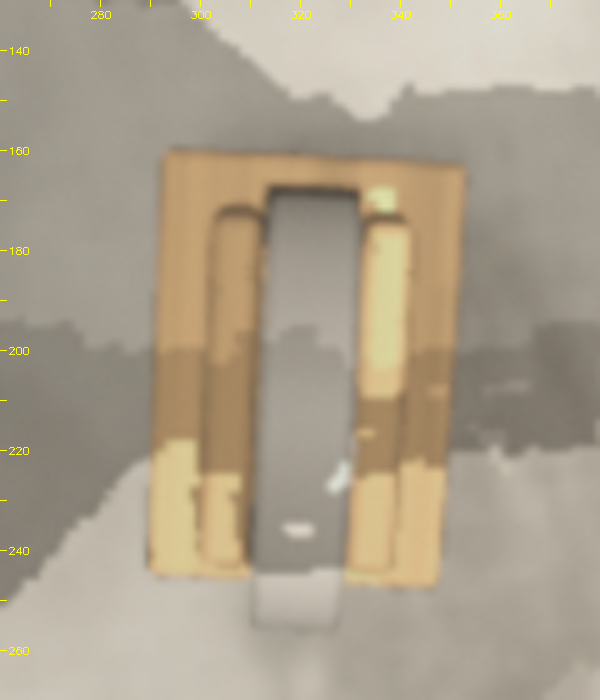

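```bash
python3 - <<'E'
from h import *
t=tcp("w3")
c=[(293,160.2),(353,163),(347.5,247.3),(290,245)]
P=np.array([atz("wrist",u,v,.008,t) for u,v in c]);print(P.round(4),P.mean(0).round(4))
e=lambda i,j:(np.linalg.norm(P[i]-P[j]).round(4),np.degrees(np.arctan2(*(P[j]-P[i])[1::-1])).round(2))
print(e(0,1),e(3,2),e(3,0),e(2,1))
L=[atz("wrist",u,v,.087,t) for u,v in [(312,210),(331,210),(311,230),(329.7,230)]];print(np.round(L,4), np.linalg.norm(L[0]-L[1]),np.degrees(np.arctan2(*(L[0]-L[2])[1::-1])))
ctr=(L[2]+L[3]+L[0]+L[1])/4; print(ctr)
E
```

```text
[[0.4273 0.318  0.008 ]
 [0.4869 0.3085 0.008 ]
 [0.4729 0.2205 0.008 ]
 [0.4127 0.2299 0.008 ]] [0.45   0.2692 0.008 ]
(np.float64(0.0604), np.float64(-9.1)) (np.float64(0.0609), np.float64(-8.91)) (np.float64(0.0893), np.float64(80.6)) (np.float64(0.0891), np.float64(80.95))
[[0.4435 0.2817 0.087 ]
 [0.4588 0.2799 0.087 ]
 [0.4407 0.265  0.087 ]
 [0.456  0.2633 0.087 ]] 0.015421499652315158 80.47114515360416
[0.44974382 0.27247762 0.087     ]
```

```bash
python3 - <<'E'
from h import *
print(rel([.449,.269,.079],Q(-9.1)))
E
```

```text
[ 1.41e+02  2.00e+00  2.10e+00  4.31e-02 -2.00e-04  1.30e-03]
```

arm_command --pt "0 50 2 2 0.043 0 0" --pt "0 95 2 2 0.043 0 0" --pt "0 125 2 2 0.043 0 0" --pt "0 140 2 2 0.043 0 0" --pt "0 141 2 2 0.043 0 0" --pt "0 141 2 2 0.043 0 0" --newtons 30

```text
time: 3.7
ee_pos: [0.4492, 0.271, 0.0807]
eef_rot: [0.056, 0.704, -0.055, 0.705]
ft_force: [-0.2, 0.1, 1.1]
width: 0.0869
```

```bash
python3 - <<'E'
from h import *
s=snap("wrist","w4");print(s["ee_pos"],s["ft_force"])
print(rel([.449,.269,.079],Q(-9.1)))
E
```

```text
[0.4491979  0.27103387 0.08071735] [-0.19136713  0.06060264  1.05874907]
[ 2.2e+00 -2.5e+00  0.0e+00  1.7e-03  2.1e-03 -1.2e-03]
```

View pics/w4.png

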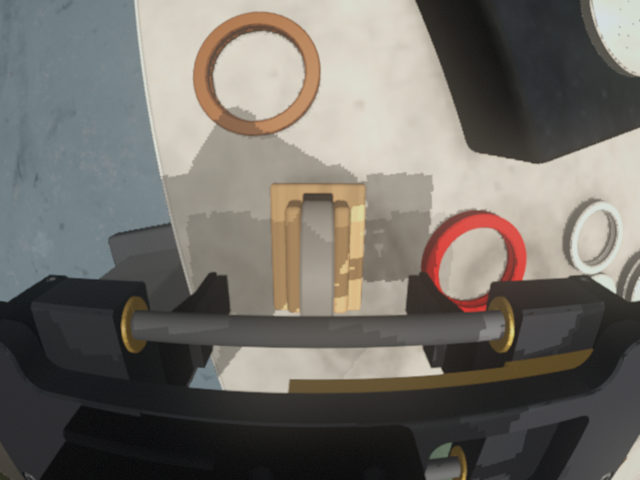

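arm_command --pt "0 2 -2 0 0 0 0" --pt "255 2 -2 0 0 0 0" --pt "255 2 -2 0 0 0 0" --pt "255 2 -2 0 0 0 0" --pt "255 2 -2 0 0 0 0" --pt "255 2 -2 0 0 0 0" --pt "255 2 -2 0 0 0 0" --pt "255 2 -2 0 0 0 0"

```text
time: 4.55
ee_pos: [0.4477, 0.2694, 0.0775]
eef_rot: [0.055, 0.705, -0.055, 0.705]
ft_force: [-0.4, -0.2, -0.3]
width: 0.0393
```

arm_command --pt "255 -1 0 0 0 0 0" --pt "255 -1 0 0 0 0 0" --pt "255 -1 0 0 0 0 0" --pt "255 -1 0 0 0 0 0" --pt "255 -1 0 0 0 0 0" --pt "255 -1 0 0 0 0 0"

```text
time: 5.15
ee_pos: [0.4478, 0.2695, 0.0786]
eef_rot: [0.055, 0.705, -0.055, 0.705]
ft_force: [0.1, -0.2, 1.3]
width: 0.0159
```

```bash
python3 - <<'E'
from h import *
d=np.array([.9919,-.1271,0]);T=np.array([.5138,.121,.201])
print(rel(T-.05*d,Q(-7.3)))
E
```

```text
[-1.224e+02 -1.378e+02  3.830e+01 -2.860e-02  1.000e-04 -0.000e+00]
```

arm_command --pt "255 -40 0 0 0 0 0" --pt "255 -85 0 0 0 0 0" --pt "255 -122 -20 4 -0.028 0 0" --pt "255 -122 -60 16 -0.028 0 0" --pt "255 -122 -100 28 -0.028 0 0" --pt "255 -122 -130 38 -0.028 0 0" --pt "255 -122 -138 38 -0.028 0 0" --pt "255 -122 -138 38 -0.028 0 0"

```text
time: 5.95
ee_pos: [0.4637, 0.1258, 0.2002]
eef_rot: [0.046, 0.706, -0.046, 0.705]
ft_force: [0.3, 1.0, -2.9]
width: 0.0153
```

```bash
python3 - <<'E'
from h import *
s=snap("wrist","w5");print(s["ee_pos"],s["ft_force"],s["width"])
snap("scene","sc5");snap("side","sd5")
crop("sc5","sc5c",220,170,400,320,4)
crop("sd5","sd5c",240,160,420,310,4)
E
```

```text
[0.46365384 0.12578836 0.20015769] [ 0.28214912  1.04053699 -2.85691788] 0.015320390411714369
```

View pics/sc5c.png

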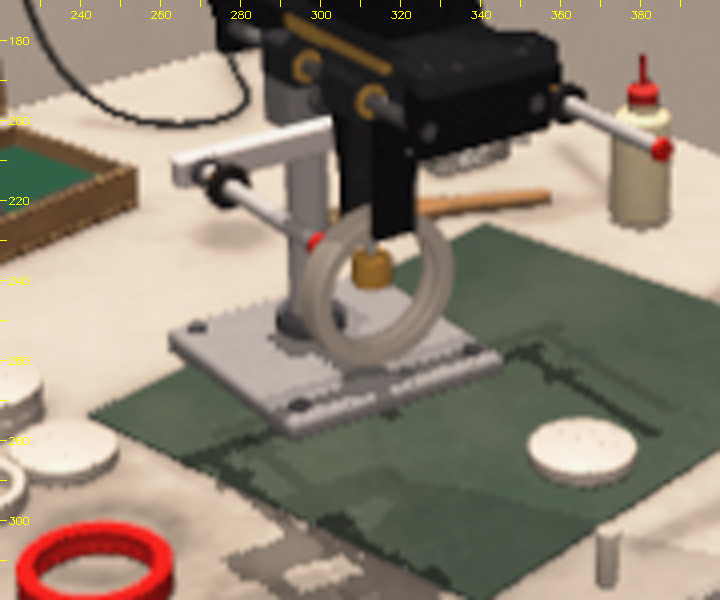

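View pics/sd5c.png

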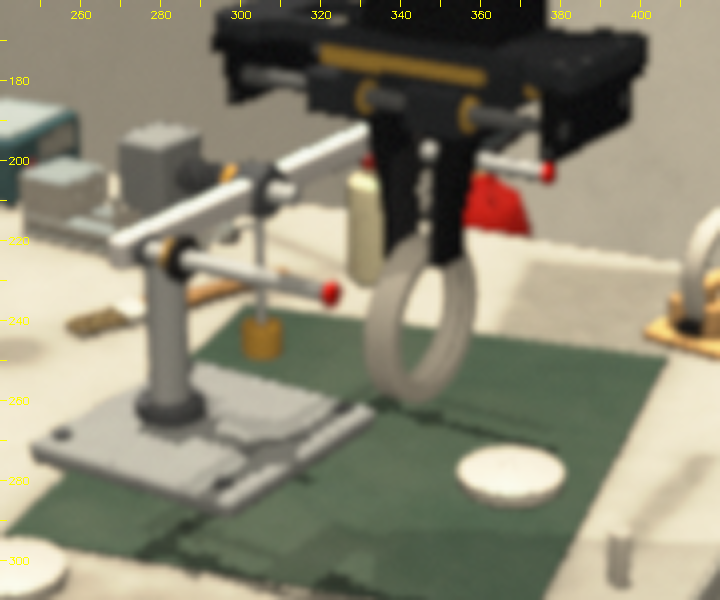

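View pics/w5.png

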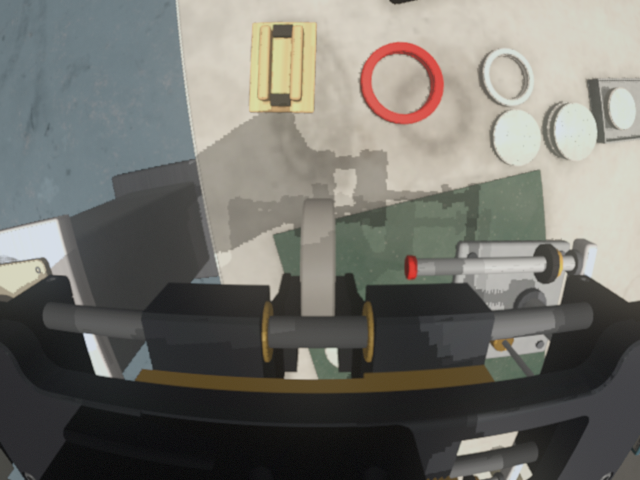

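```bash
python3 - <<'E'
from h import *
d=np.array([.9919,-.1271,0]);n=np.array([.1271,.9919,0])
t=tcp("w5");C=np.array([t[0][0],t[0][1],t[0][2]-.0306])
a=np.linspace(0,2*np.pi,120)
for im in ["sc5","sd5"]:
    cam={"sc5":"scene","sd5":"side"}[im];I=cv2.imread(f"pics/{im}.png");I=cv2.resize(I,None,fx=4,fy=4,interpolation=cv2.INTER_CUBIC)
    for r,o in [(.04,-.008),(.029,-.008),(.04,.008)]:
        p=proj(cam,C+o*d+r*np.cos(a)[:,None]*n+r*np.sin(a)[:,None]*np.array([0,0,1]))*4+2
        cv2.polylines(I,[p.astype(int)],True,(0,255,0),1)
    cv2.imwrite(f"pics/{im}o.png",I[160*4:290*4,260*4:400*4])
E
```

```text
(no output)
```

View pics/sc5o.png

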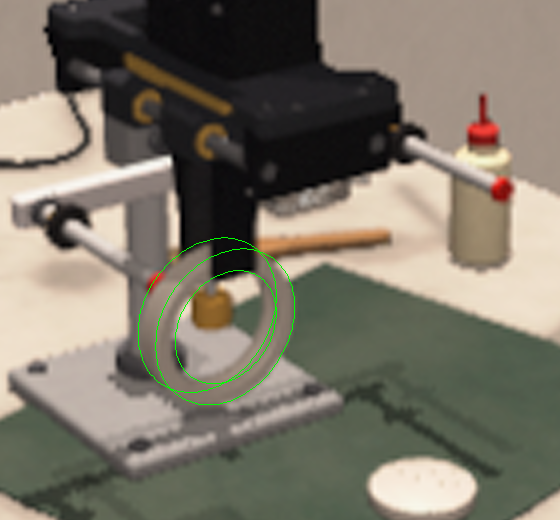

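View pics/sd5o.png

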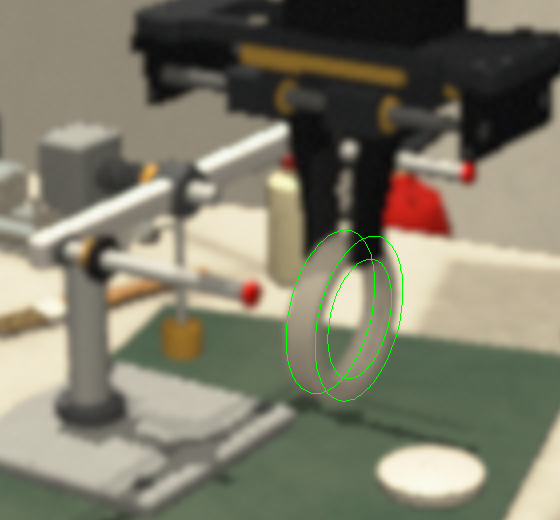

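arm_command --pt "255 0 1.5 25 0 0 0" --pt "255 0 1.5 55 0 0 0" --pt "255 0 1.5 80 0 0 0" --pt "255 0 1.5 85 0 0 0" --pt "255 8 1.5 85 0 0 0" --pt "255 18 1.5 85 0 0 0" --pt "255 20 1.5 85 0 0 0"

```text
time: 6.8
ee_pos: [0.5467, 0.1182, 0.1788]
eef_rot: [0.044, 0.707, -0.045, 0.705]
ft_force: [0.4, -0.0, -3.4]
width: 0.0155
```

```bash
python3 - <<'E'
from h import *
s=snap("side","sd6");print(s["ee_pos"],s["ft_force"],s["width"])
crop("sd6","sd6c",220,140,400,290,4)
E
```

```text
[0.5466855  0.11821331 0.17882434] [ 0.40771762 -0.04984968 -3.41280597] 0.015505002191016661
```

View pics/sd6c.png

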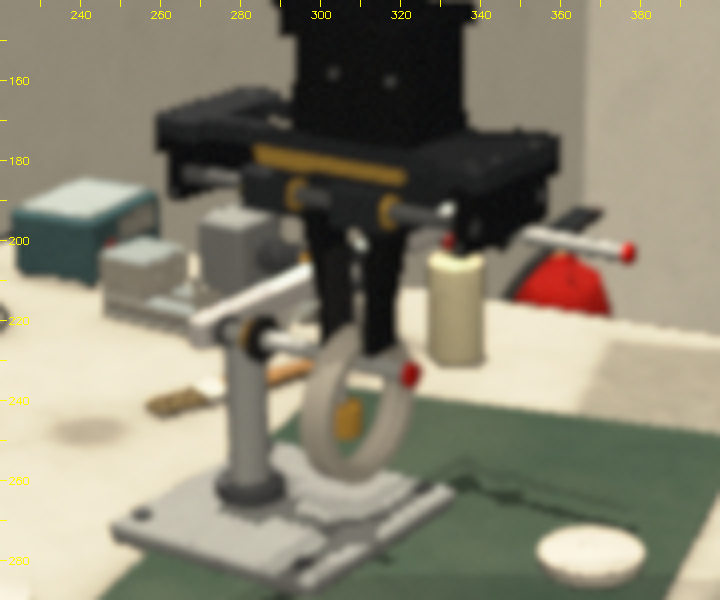

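arm_command --pt "255 4 0 0 0 0 0" --pt "255 8 0 0 0 0 0" --pt "255 12 0 0 0 0 0" --pt "255 15 0 0 0 0 0" --pt "255 15 0 0 0 0 0"

```text
time: 7.35
ee_pos: [0.5483, 0.1177, 0.1652]
eef_rot: [0.045, 0.706, -0.045, 0.706]
ft_force: [0.6, -0.8, -0.4]
width: 0.0155
```

arm_command --pt "255 3 0 0 0 0 0" --pt "255 3 0 0 0 0 0" --pt "190 3 0 0 0 0 0" --pt "150 3 0 0 0 0 0" --pt "150 3 0 0 0 0 0" --pt "150 3 0 0 0 0 0" --pt "150 3 0 0 0 0 0"

```text
time: 8.05
ee_pos: [0.5484, 0.1179, 0.1626]
eef_rot: [0.045, 0.706, -0.045, 0.706]
ft_force: [-0.9, 0.6, -0.7]
width: 0.0347
```

Released; retreat upward and look.

arm_command --pt "150 -15 0 0 0 0 0" --pt "150 -50 0 0 0 0 0" --pt "150 -90 0 0 -0.1 0 0" --pt "150 -90 0 0 -0.1 0 0"

```text
time: 8.45
ee_pos: [0.5504, 0.1192, 0.2589]
eef_rot: [0.009, 0.704, -0.008, 0.71]
ft_force: [-0.4, -0.1, 0.3]
width: 0.0355
```

```bash
python3 - <<'E'
from h import *
s=snap("side","sd7");print(s["ee_pos"],s["eef_rot"],s["ft_force"],s["width"],s["joint_positions"])
snap("wrist","w7")
crop("sd7","sd7c",220,140,400,290,4)
E
```

```text
[0.55042718 0.11916235 0.25894048] [ 0.00918093  0.70410563 -0.00806979  0.70999004] [-0.38428723 -0.12264684  0.3275145 ] 0.03553872597169547 [ 0.3998932   0.26591445 -0.82665709  1.54643986  0.19919728  1.40755522
 -0.46447378]
```

View pics/sd7c.png

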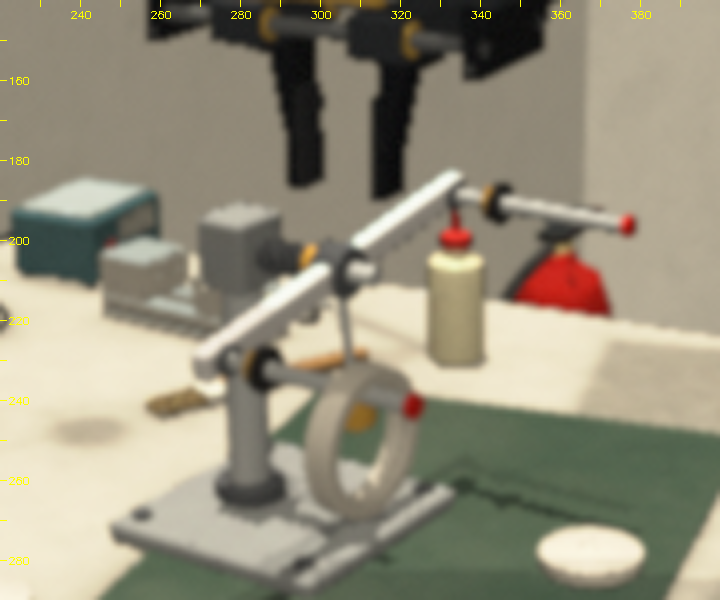

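View pics/w7.png

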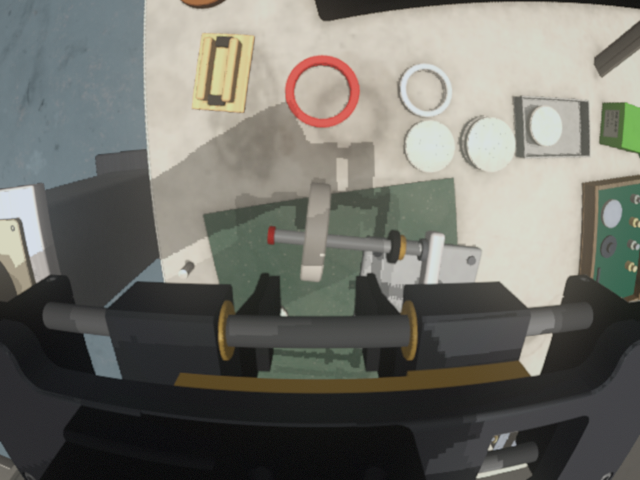

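```bash
python3 - <<'E'
from h import *
print(rel([.5236,.1185,.235],Q(82.7)))
t=tcp("w7")
for n,a in [("tip",[.5138-.0002,.121-.0012,.1535])]: print(n,proj("wrist",a,t),proj("side",a))
E
```

```text
[ 1.9200e+01 -3.0000e-01 -2.5300e+01 -1.4718e+00  2.3000e-03  1.7000e-03]
tip [[267.56648504 235.66867754]] [[324.10321899 240.80030854]]
```

arm_command --pt "132 10 0 -25 -1.472 0 0" --pt "132 19 0 -25 -1.472 0 0" --pt "132 19 0 -25 -1.472 0 0" --pt "132 19 0 -25 -1.472 0 0" --pt "132 19 0 -25 -1.472 0 0" --pt "132 19 0 -25 -1.472 0 0" --pt "132 19 0 -25 -1.472 0 0" --pt "132 19 0 -25 -1.472 0 0" --pt "132 19 0 -25 -1.472 0 0" --pt "132 19 0 -25 -1.472 0 0"

```text
time: 9.55
ee_pos: [0.5228, 0.1183, 0.2328]
eef_rot: [-0.468, 0.53, 0.469, 0.529]
ft_force: [0.6, -0.1, -0.4]
width: 0.0419
```

```bash
python3 - <<'E'
from h import *
s=snap("wrist","w8");print(s["ee_pos"],s["eef_rot"],s["ft_force"],s["width"],s["joint_positions"].round(2))
print(rel([.5236,.1185,.1475],Q(82.7)))
E
```

```text
[0.52281381 0.11831874 0.23281329] [-0.46847058  0.52987877  0.46902288  0.52894362] [ 0.58260045 -0.05220953 -0.40724986] 0.04191661299151689 [ 0.59  0.28 -1.04  1.64  0.24  1.37  0.96]
[ 8.53e+01 -8.00e-01  4.00e-01  1.25e-02 -5.00e-04 -1.30e-03]
```

View pics/w8.png

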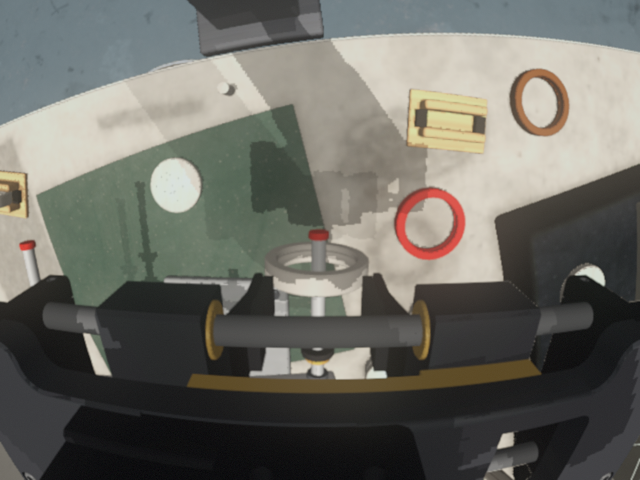

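arm_command --pt "132 35 0 0 0.012 0 0" --pt "132 65 0 0 0.012 0 0" --pt "132 85 0 0 0.012 0 0" --pt "132 85 0 0 0.012 0 0"

```text
time: 10.0
ee_pos: [0.5214, 0.1178, 0.1457]
eef_rot: [-0.462, 0.536, 0.464, 0.532]
ft_force: [-0.2, 0.2, -0.3]
width: 0.0423
```

```bash
python3 - <<'E'
from h import *
s=snap("side","sd9");print(s["ee_pos"],s["eef_rot"],s["ft_force"],s["width"])
crop("sd9","sd9c",220,140,400,290,4)
E
```

```text
[0.52139477 0.1178088  0.14566781] [-0.46243023  0.53560843  0.4644724   0.53249158] [-0.21368197  0.16861814 -0.26547058] 0.04231823641478514
```

View pics/sd9c.png

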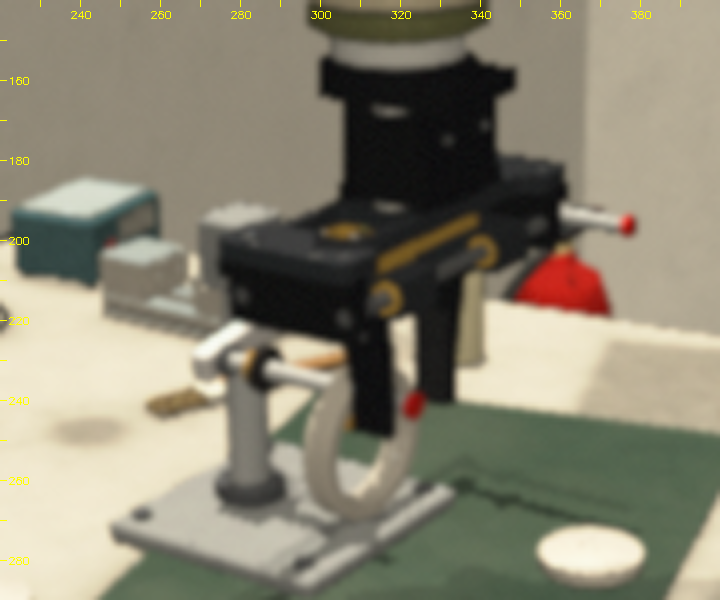

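arm_command --pt "132 0 -5 0 0 0 0" --pt "132 0 -11 0 0 0 0" --pt "132 0 -18 0 0 0 0" --pt "132 0 -25 0 0 0 0" --pt "132 0 -32 0 0 0 0" --pt "132 0 -38 0 0 0 0" --pt "132 0 -44 0 0 0 0" --pt "132 0 -46 0 0 0 0" --pt "132 0 -46 0 0 0 0"

```text
time: 10.95
ee_pos: [0.5691, 0.1121, 0.1484]
eef_rot: [-0.464, 0.534, 0.464, 0.533]
ft_force: [-2.1, -1.1, -0.3]
width: 0.0421
```

```bash
python3 - <<'E'
from h import *
s=snap("side","sd10");print(s["ee_pos"],s["eef_rot"],s["ft_force"],s["width"])
crop("sd10","sd10c",220,140,400,290,4)
E
```

```text
[0.56910511 0.1121492  0.14844686] [-0.4640438   0.53350746  0.46415134  0.53347604] [-2.10780455 -1.13525947 -0.30009686] 0.042094012444247125
```

View pics/sd10c.png

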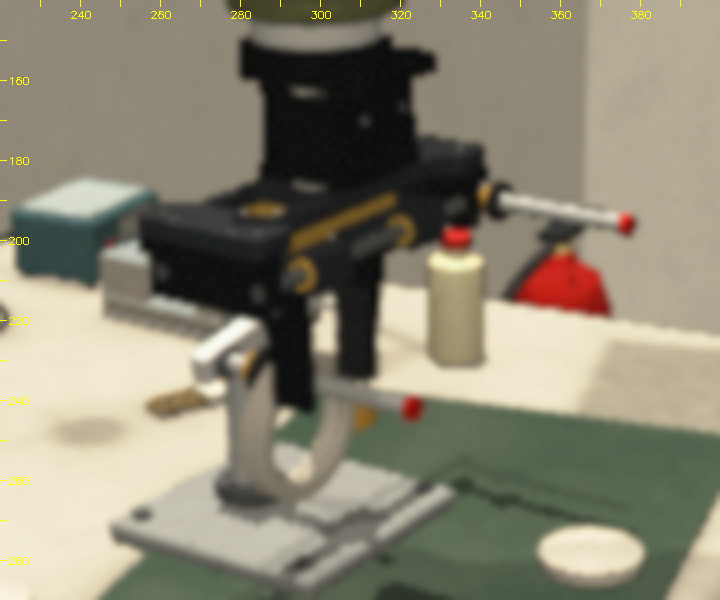

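arm_command --pt "132 0 -1 0 0 0 0" --pt "132 0 -2 0 0 0 0" --pt "132 0 -3 0 0 0 0"

```text
time: 11.3
ee_pos: [0.5719, 0.1118, 0.1486]
eef_rot: [-0.464, 0.533, 0.464, 0.533]
ft_force: [-0.6, 0.1, 0.4]
width: 0.0421
```

arm_command --pt "132 0 -1 0 0 0 0" --pt "132 0 -2 0 0 0 0" --pt "132 0 -3 0 0 0 0"

```text
time: 11.6
ee_pos: [0.5749, 0.1113, 0.1485]
eef_rot: [-0.464, 0.533, 0.464, 0.533]
ft_force: [-2.8, -0.4, -1.3]
width: 0.0422
```

arm_command --pt "132 0 -1 0 0 0 0" --pt "132 0 -2 0 0 0 0" --pt "132 0 -2 0 0 0 0"

```text
time: 11.9
ee_pos: [0.577, 0.1111, 0.1485]
eef_rot: [-0.464, 0.533, 0.464, 0.534]
ft_force: [-2.1, -0.0, -0.0]
width: 0.0418
```

arm_command --pt "132 0 -1 0 0 0 0" --pt "132 0 -2 0 0 0 0" --pt "132 0 -2 0 0 0 0"

```text
time: 12.2
ee_pos: [0.5789, 0.1108, 0.1485]
eef_rot: [-0.464, 0.533, 0.464, 0.533]
ft_force: [-3.0, -0.5, 0.2]
width: 0.0416
```

arm_command --pt "132 0 -1 0 0 0 0" --pt "132 0 -2 0 0 0 0" --pt "132 0 -2 0 0 0 0"

```text
time: 12.5
ee_pos: [0.5806, 0.1107, 0.1484]
eef_rot: [-0.464, 0.534, 0.464, 0.533]
ft_force: [-3.1, -0.1, -0.9]
width: 0.0418
```

arm_command --pt "132 0 -1 0 0 0 0" --pt "132 0 -2 0 0 0 0" --pt "132 0 -2 0 0 0 0"

```text
time: 12.8
ee_pos: [0.5823, 0.1107, 0.1483]
eef_rot: [-0.464, 0.534, 0.465, 0.533]
ft_force: [-5.5, 1.6, 1.4]
width: 0.0419
```

```bash
python3 - <<'E'
from h import *
s=snap("side","sd11");print(s["ee_pos"],s["eef_rot"],s["ft_force"],s["torque"])
snap("scene","sc11");print(read_state()["ft_force"])
crop("sd11","sd11c",250,180,350,270,7)
crop("sc11","sc11c",220,170,380,290,5)
E
```

```text
[0.58229881 0.11065045 0.14831348] [-0.46391063  0.53358591  0.4646031   0.53312003] [-5.50852867  1.57472861  1.39126193] [ 0.50779138  1.16267685 -0.02126067]
[-5.00485355  0.78915061  0.4242982 ]
```

View pics/sd11c.png

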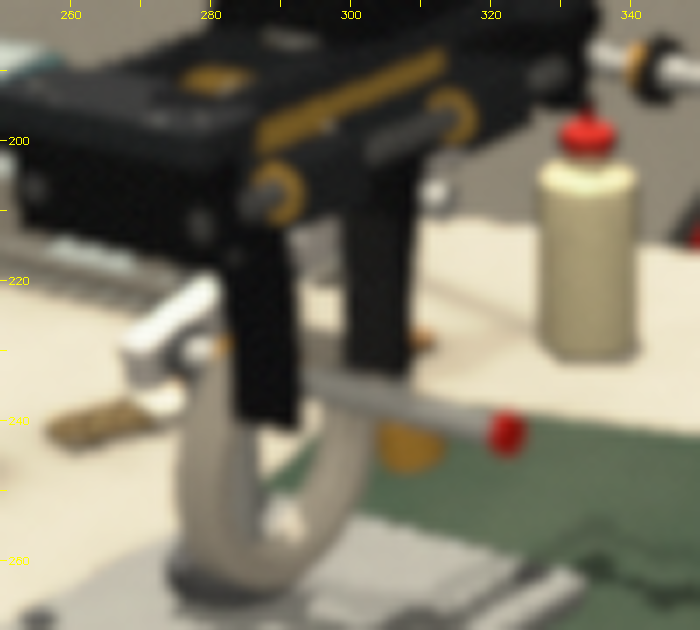

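View pics/sc11c.png

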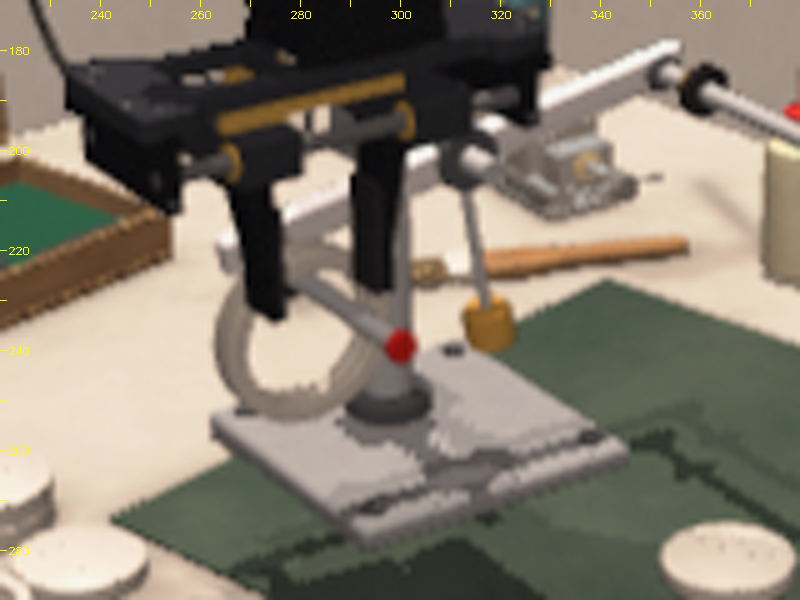

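arm_command --pt "132 0 -0.5 0 0 0 0" --pt "132 0 -1 0 0 0 0" --pt "132 0 -1 0 0 0 0"

```text
time: 13.2
ee_pos: [0.583, 0.1107, 0.1482]
eef_rot: [-0.464, 0.534, 0.465, 0.533]
ft_force: [-6.4, 2.1, 0.2]
width: 0.0422
```

arm_command --pt "132 0 -0.5 0 0 0 0" --pt "132 0 -1 0 0 0 0" --pt "132 0 -1 0 0 0 0" --pt "132 0 -1 0 0 0 0"

```text
time: 13.6
ee_pos: [0.5837, 0.1106, 0.1481]
eef_rot: [-0.464, 0.534, 0.465, 0.533]
ft_force: [-7.2, 2.1, 0.0]
width: 0.0418
```

arm_command --pt "132 0 -0.5 0 0 0 0" --pt "132 0 -1 0 0 0 0" --pt "132 0 -1 0 0 0 0" --pt "132 0 -1 0 0 0 0" --pt "132 0 -1 0 0 0 0" --pt "132 0 -1 0 0 0 0" --pt "132 0 -1 0 0 0 0"

```text
time: 14.3
ee_pos: [0.5844, 0.1107, 0.148]
eef_rot: [-0.464, 0.534, 0.465, 0.533]
ft_force: [-8.2, 2.9, -1.0]
width: 0.0419
```

```bash
python3 - <<'E'
from h import *
s=snap("side","sd12");print(s["ee_pos"],s["ft_force"],s["torque"],s["joint_torque"].round(2))
snap("wrist","w12");print(read_state()["ft_force"])
crop("w12","w12c",200,150,440,330,3.3)
E
```

```text
[0.58444597 0.11065419 0.14802518] [-8.23289894  2.85913866 -0.97016793] [ 0.69529032  1.63598882 -0.12950908] [  2.23 -56.26 -12.34 -38.98   2.1   -1.79   0.08]
[-8.02806411  4.00487583 -0.27642451]
```

View pics/w12c.png

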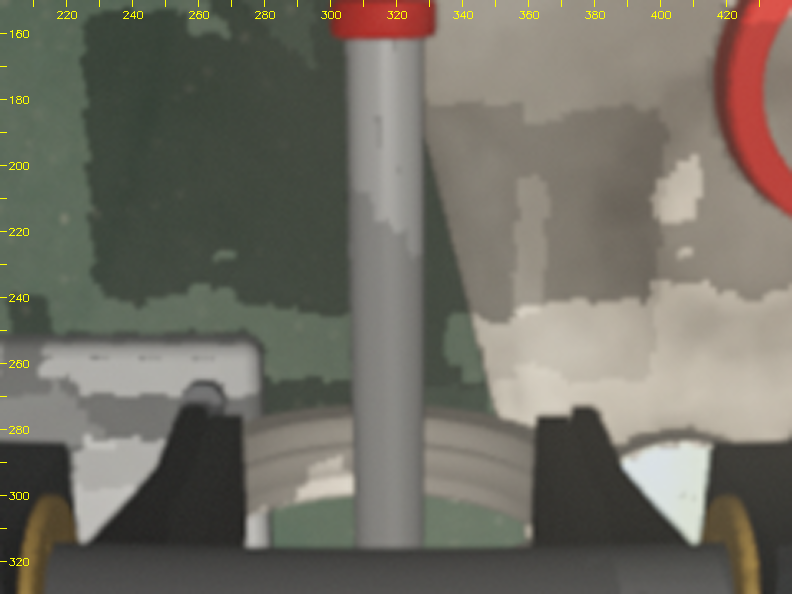

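arm_command --pt "132 0 1 0 0 0 0" --pt "132 0 2 0 0 0 0" --pt "132 0 3 0 0 0 0" --pt "132 0 4 0 0 0 0" --pt "132 0 5 0 0 0 0" --pt "132 0 6 0 0 0 0" --pt "132 0 7 0 0 0 0" --pt "132 0 8 0 0 0 0" --pt "132 0 9 0 0 0 0" --pt "132 0 12 0 0 0 0"

```text
time: 15.4
ee_pos: [0.5743, 0.1112, 0.1487]
eef_rot: [-0.464, 0.533, 0.464, 0.534]
ft_force: [0.5, -0.5, 0.0]
width: 0.0421
```

arm_command --pt "132 0 6 0 0 0 0" --pt "132 0 14 0 0 0 0" --pt "132 0 20 0 0 0 0" --pt "132 -20 20 0 0 0 0" --pt "132 -60 20 0 0 0 0" --pt "132 -100 20 0 0 0 0" --pt "132 -110 20 0 0 0 0"

```text
time: 16.1
ee_pos: [0.555, 0.1153, 0.2629]
eef_rot: [-0.465, 0.532, 0.463, 0.535]
ft_force: [-0.1, 1.1, 0.3]
width: 0.0419
```

```bash
python3 - <<'E'
from h import *
s=snap("side","sd13");print(s["time"],s["ee_pos"],s["ft_force"],s["torque"])
snap("wrist","w13");snap("scene","sc13")
crop("sd13","sd13c",240,160,360,270,6)
crop("sc13","sc13c",220,170,380,290,5)
E
```

```text
16.1 [0.55499003 0.11527967 0.26288124] [-0.1108123   1.09982986  0.2569618 ] [ 0.17217674 -0.15967935  0.06272101]
```

View pics/sd13c.png

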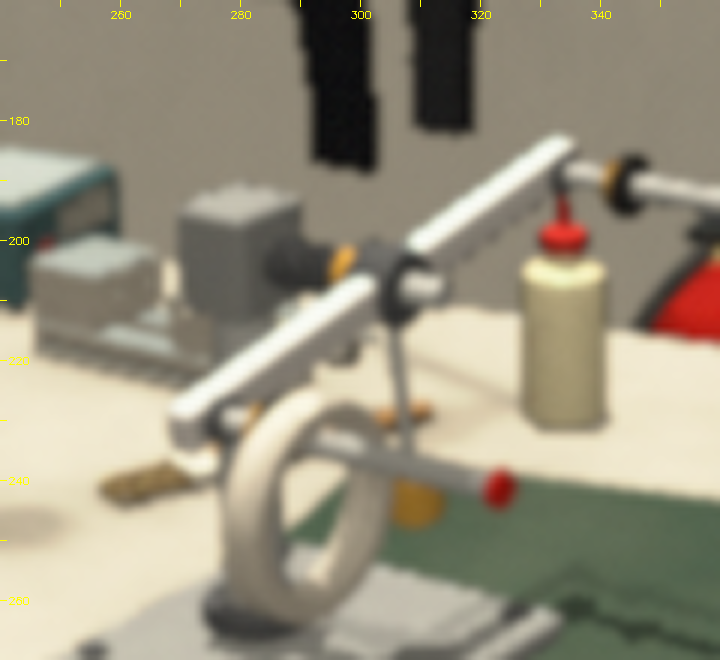

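View pics/sc13c.png

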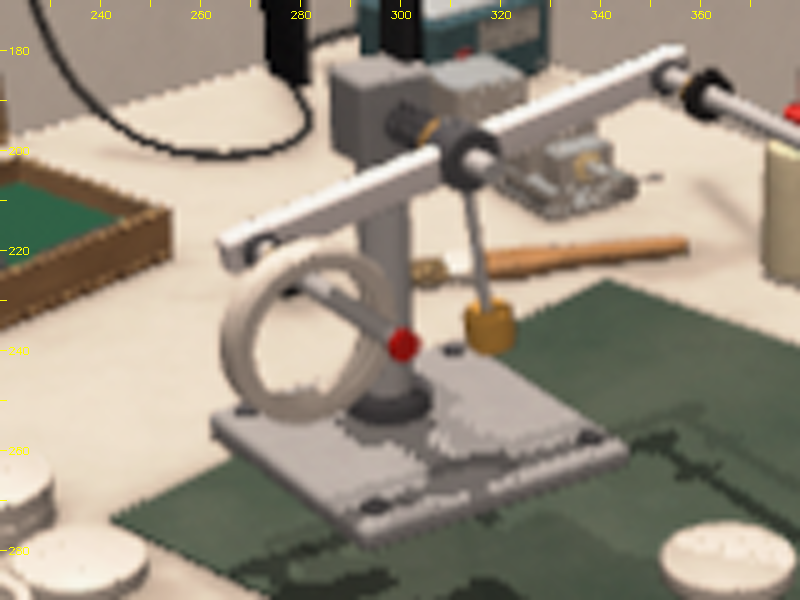

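View pics/w13.png

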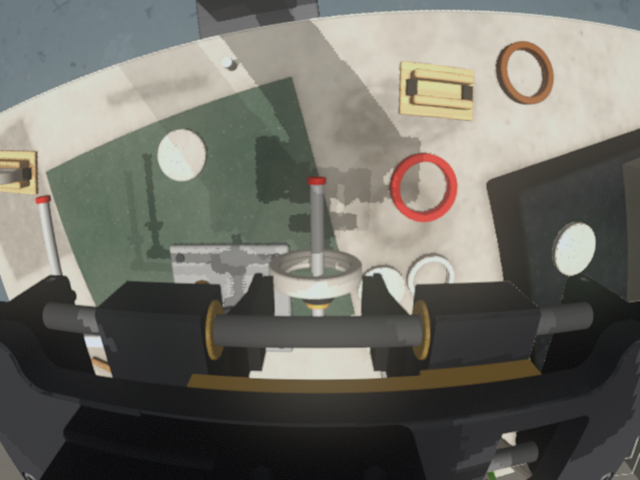

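```bash
python3 - <<'E'
from h import *
print(rel([.55,-.04,.33],Q(-10)))
E
```

```text
[-7.1600e+01 -1.7500e+01 -1.5330e+02  1.6065e+00  3.0000e-04  1.0000e-03]
```

arm_command --pt "60 -40 0 0 0.15 0 0" --pt "60 -72 -5 -50 1.607 0 0" --pt "60 -72 -17 -100 1.607 0 0" --pt "60 -72 -17 -153 1.607 0 0" --pt "60 -72 -17 -153 1.607 0 0" --pt "60 -72 -17 -153 1.607 0 0" --pt "60 -72 -17 -153 1.607 0 0" --pt "60 -72 -17 -153 1.607 0 0" --pt "60 -72 -17 -153 1.607 0 0" --pt "60 -72 -17 -153 1.607 0 0"

```text
time: 17.25
ee_pos: [0.549, -0.0399, 0.3284]
eef_rot: [0.026, 0.708, -0.026, 0.706]
ft_force: [-0.6, 0.0, 0.9]
width: 0.0665
```

arm_command --pt "60 0 0 0 0.17 0 0" --pt "60 0 0 0 0.17 0 0"

```text
time: 17.45
ee_pos: [0.5491, -0.0399, 0.3286]
eef_rot: [0.085, 0.703, -0.085, 0.701]
ft_force: [-0.2, -0.2, 0.4]
width: 0.0667
```

```bash
python3 - <<'E'
from h import *
s=snap("wrist","w14");print(s["time"],s["ee_pos"],s["eef_rot"],s["ft_force"])
z=R.from_quat(s["eef_rot"]).as_matrix()[:,2];print(np.degrees(np.arctan2(z[1],z[0])))
crop("w14","w14c",230,0,450,100,3.6)
crop("w14","w14d",230,230,450,330,3.6)
E
```

```text
17.45 [ 0.54911909 -0.03985303  0.32862702] [ 0.08501239  0.70289801 -0.08521522  0.70103184] [-0.22392994 -0.24965992  0.37316805]
-13.826866558491712
```

View pics/w14c.png

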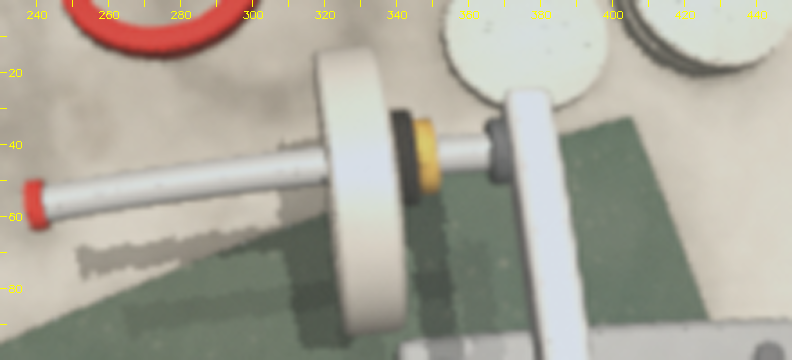

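View pics/w14d.png

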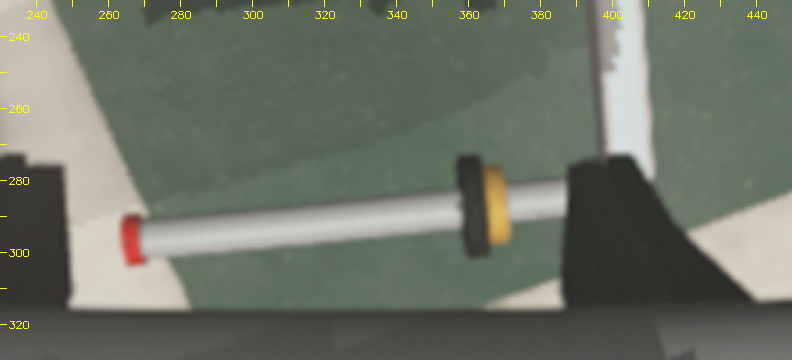

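```bash
python3 - <<'E'
from h import *
t=tcp("w14")
for dz in (.014,.0165,.019): print(proj("wrist",[.4860,-.0961,.17+dz],t))
t0=tcp("w1")
print(rel([.4437,-.312,.20],Q(-14.6)),rel([.4437,-.312,.0788],Q(-14.6)))
E
```

```text
[[265.21085586 296.06979491]]
[[264.85019861 297.23966663]]
[[264.48502565 298.42499054]]
[ 1.292e+02 -2.893e+02 -3.820e+01  1.720e-02 -2.200e-03  5.000e-04] [ 2.504e+02 -2.893e+02 -3.790e+01  1.720e-02 -2.200e-03  5.000e-04]
```

arm_command --pt "20 0 -50 -7 0.017 0 0" --pt "0 0 -100 -14 0.017 0 0" --pt "0 10 -150 -20 0.017 0 0" --pt "0 40 -195 -27 0.017 0 0" --pt "0 75 -235 -33 0.017 0 0" --pt "0 110 -270 -38 0.017 0 0" --pt "0 129 -289 -38 0.017 0 0" --pt "0 150 -289 -38 0.017 0 0" --pt "0 150 -289 -38 0.017 0 0"

```text
time: 18.4
ee_pos: [0.4423, -0.3111, 0.1768]
eef_rot: [0.09, 0.703, -0.088, 0.7]
ft_force: [0.0, 0.2, 0.2]
width: 0.0872
```

```bash
python3 - <<'E'
from h import *
s=snap("wrist","w15");print(s["time"],s["ee_pos"],s["width"])
crop("w15","w15c",260,130,380,280,5)
print(rel([.4437,-.312,.0788],Q(-14.6)))
E
```

```text
18.4 [ 0.44233734 -0.31110819  0.17684668] 0.08721583150988592
[ 1.003e+02 -1.300e+00  5.000e-01  2.700e-03 -2.900e-03 -1.700e-03]
```

View pics/w15c.png

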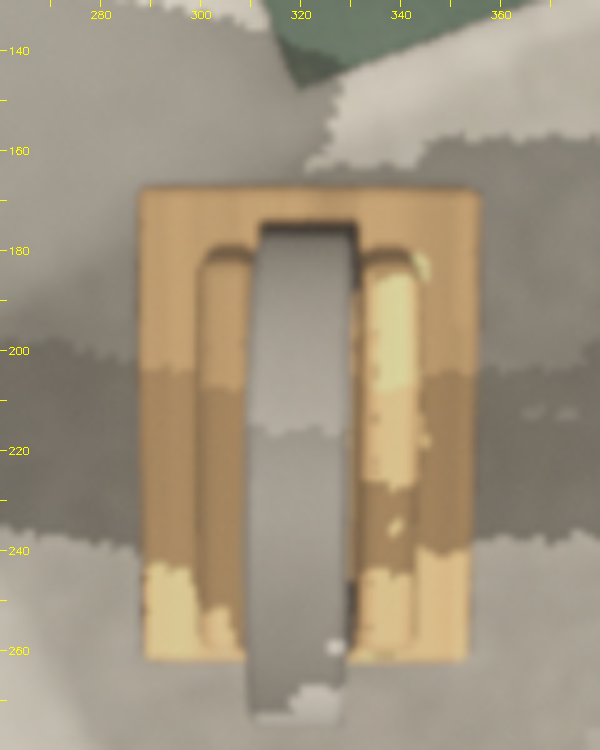

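arm_command --pt "0 40 -1 1 0 0 0" --pt "0 75 -1 1 0 0 0" --pt "0 94 -1 1 0 0 0" --pt "0 98 -1 1 0 0 0" --pt "0 98 -1 1 0 0 0" --pt "0 98 -1 1 0 0 0" --pt "0 98 -1 1 0 0 0"

```text
time: 19.15
ee_pos: [0.4463, -0.3132, 0.0842]
eef_rot: [0.089, 0.701, -0.09, 0.702]
ft_force: [-0.8, 0.3, -0.7]
width: 0.0872
```

```bash
python3 - <<'E'
from h import *
s=read_state();print(s["ee_pos"],s["joint_vel"].round(3))
print(rel([.4437,-.312,.0788],Q(-14.6)))
E
```

```text
[ 0.44631541 -0.31318447  0.08417528] [-0.     0.003  0.003  0.006  0.001 -0.003 -0.002]
[ 5.4e+00  5.0e-01 -2.8e+00  3.0e-04  2.3e-03  1.1e-03]
```

arm_command --pt "120 5 0 -2 0 0 0" --pt "255 5 0 -2 0 0 0" --pt "255 5 0 -2 0 0 0" --pt "255 5 0 -2 0 0 0" --pt "255 5 0 -2 0 0 0" --pt "255 5 0 -2 0 0 0" --pt "255 5 0 -2 0 0 0"

```text
time: 19.85
ee_pos: [0.4435, -0.3122, 0.0776]
eef_rot: [0.09, 0.701, -0.09, 0.701]
ft_force: [0.3, -0.7, -1.1]
width: 0.0387
```

arm_command --pt "255 -1 0 0 0 0 0" --pt "255 -1 0 0 0 0 0" --pt "255 -1 0 0 0 0 0" --pt "255 -1 0 0 0 0 0" --pt "255 -1 0 0 0 0 0" --pt "255 -1 0 0 0 0 0"

```text
time: 20.45
ee_pos: [0.4435, -0.3123, 0.0786]
eef_rot: [0.09, 0.701, -0.09, 0.701]
ft_force: [0.6, 0.4, -0.2]
width: 0.0141
```

```bash
python3 - <<'E'
from h import *
s=read_state();print(s["ee_pos"],s["width"],s["ft_force"])
d=np.array([.9919,-.1271,0]);T=np.array([.486,-.0960,.1865+.0304])
print(rel(T-.05*d,Q(-7.3)))
E
```

```text
[ 0.44350892 -0.3122821   0.07858666] 0.014144965416849222 [ 0.60631206  0.35431952 -0.24865817]
[-1.383e+02  2.136e+02 -6.300e+01 -1.276e-01  2.000e-04  1.000e-04]
```

arm_command --pt "255 -40 0 0 0 0 0" --pt "255 -85 0 0 -0.128 0 0" --pt "255 -120 25 -7 -0.128 0 0" --pt "255 -138 70 -21 -0.128 0 0" --pt "255 -138 115 -34 -0.128 0 0" --pt "255 -138 160 -47 -0.128 0 0" --pt "255 -138 195 -58 -0.128 0 0" --pt "255 -138 213 -63 -0.128 0 0" --pt "255 -138 213 -63 -0.128 0 0"

```text
time: 21.35
ee_pos: [0.436, -0.0873, 0.2166]
eef_rot: [0.043, 0.706, -0.043, 0.706]
ft_force: [0.1, -1.4, -3.3]
width: 0.0143
```

```bash
python3 - <<'E'
from h import *
s=snap("wrist","w16");print(s["ee_pos"],s["width"],s["ft_force"])
d=np.array([.9919,-.1271,0]);n=np.array([.1271,.9919,0])
T=np.array([.486,-.0960,.1865+.0304])
print(rel(T-.05*d,Q(-7.3)),rel(T+.035*d,Q(-7.3)))
snap("scene","sc16");snap("side","sd16")
t=(s["ee_pos"],s["eef_rot"]);C=t[0]-[0,0,.0306]
a=np.linspace(0,2*np.pi,120)
for im,cam in [("sc16","scene"),("sd16","side")]:
    I=cv2.imread(f"pics/{im}.png");I=cv2.resize(I,None,fx=4,fy=4,interpolation=cv2.INTER_CUBIC)
    for r,o in [(.04,-.0075),(.029,-.0075),(.04,.0075)]:
        p=proj(cam,C+o*d+r*np.cos(a)[:,None]*n+r*np.sin(a)[:,None]*np.array([0,0,1]))*4+2
        cv2.polylines(I,[p.astype(int)],True,(0,255,0),1)
    p=proj(cam,[.486,-.096,.1865])[0]*4+2;cv2.circle(I,tuple(p.astype(int)),8,(255,255,0),1)
    cv2.imwrite(f"pics/{im}o.png",I[140*4:270*4,310*4:460*4])
E
```

```text
[ 0.43603519 -0.08725489  0.21655343] 0.014344877699621578 [ 0.10588895 -1.43512435 -3.34992009]
[-4.0e-01 -3.0e-01  4.0e-01  2.8e-03 -1.0e-04  8.0e-04] [-4.00e-01 -5.00e-01  8.54e+01  2.80e-03 -1.00e-04  8.00e-04]
```

View pics/sc16o.png

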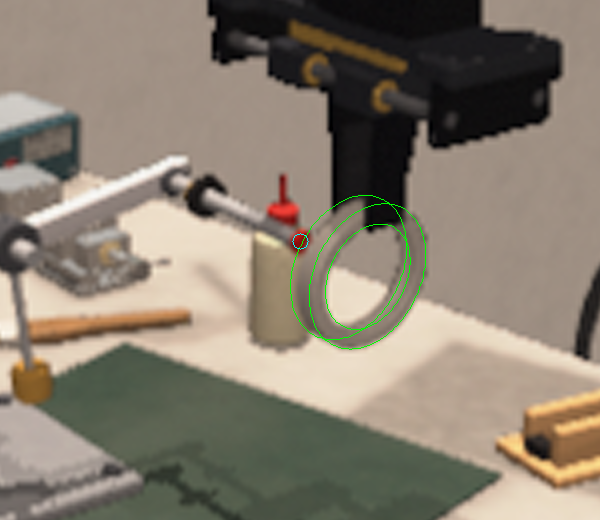

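View pics/sd16o.png

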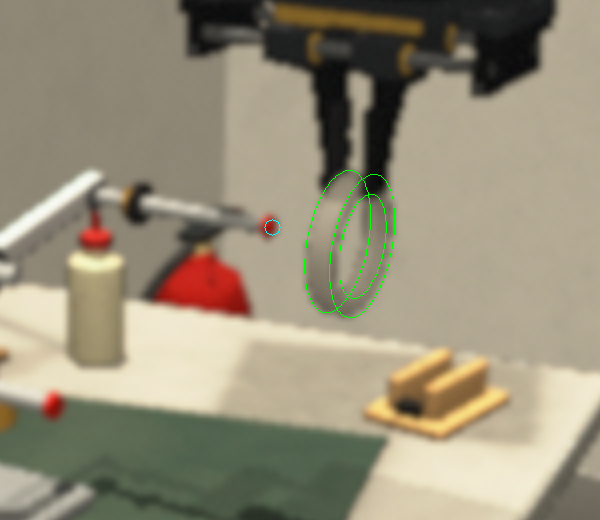

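arm_command --pt "255 0 0 25 0 0 0" --pt "255 0 0 55 0 0 0" --pt "255 0 0 78 0 0 0" --pt "255 0 0 83 0 0 0" --pt "255 8 0 83 0 0 0" --pt "255 18 0 83 0 0 0" --pt "255 20 0 83 0 0 0"

```text
time: 22.2
ee_pos: [0.5169, -0.1011, 0.1948]
eef_rot: [0.045, 0.707, -0.045, 0.705]
ft_force: [-1.1, 0.4, -1.7]
width: 0.0142
```

```bash
python3 - <<'E'
from h import *
s=snap("side","sd17");print(s["ee_pos"],s["ft_force"],s["width"])
crop("sd17","sd17c",260,130,420,270,4)
E
```

```text
[ 0.51691202 -0.10107246  0.19480078] [-1.1435194   0.41791495 -1.67426787] 0.014233290809911592
```

View pics/sd17c.png

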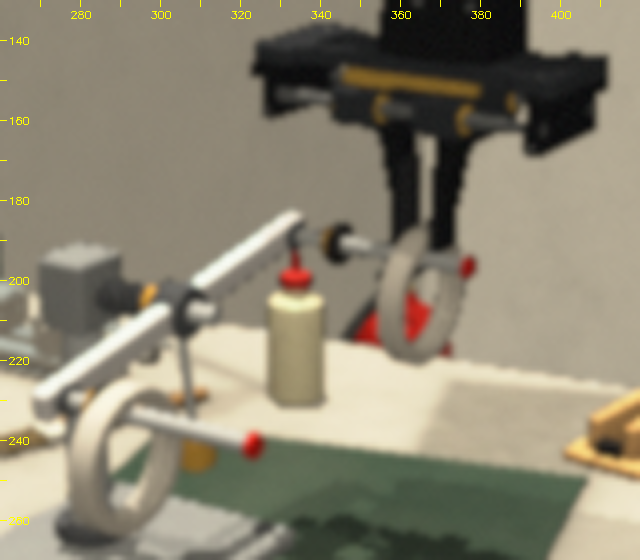

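arm_command --pt "255 4 0 0 0 0 0" --pt "255 8 0 0 0 0 0" --pt "255 12 0 0 0 0 0" --pt "255 15 0 0 0 0 0" --pt "255 17 0 0 0 0 0" --pt "255 17 0 0 0 0 0"

```text
time: 22.85
ee_pos: [0.5185, -0.1007, 0.1794]
eef_rot: [0.045, 0.706, -0.045, 0.706]
ft_force: [-0.6, -0.7, -0.0]
width: 0.014
```

arm_command --pt "255 1 0 0 0 0 0" --pt "225 1 0 0 0 0 0" --pt "200 1 0 0 0 0 0" --pt "180 1 0 0 0 0 0" --pt "150 1 0 0 0 0 0" --pt "150 1 0 0 0 0 0" --pt "150 1 0 0 0 0 0"

```text
time: 23.55
ee_pos: [0.5185, -0.1008, 0.1786]
eef_rot: [0.045, 0.706, -0.045, 0.706]
ft_force: [0.0, -0.5, -1.1]
width: 0.0346
```

arm_command --pt "150 -12 0 0 0 0 0" --pt "150 -45 0 0 -0.1 0 0" --pt "132 -80 0 0 -0.25 0 0" --pt "132 -80 0 0 -0.25 0 0"

```text
time: 23.95
ee_pos: [0.5207, -0.1006, 0.2639]
eef_rot: [-0.046, 0.703, 0.045, 0.708]
ft_force: [1.0, 0.0, 0.5]
width: 0.0405
```

```bash
python3 - <<'E'
from h import *
s=snap("side","sd18");print(s["time"],s["ee_pos"],s["ft_force"],s["width"])
crop("sd18","sd18c",240,150,400,280,5)
print(rel([.4959,-.0984,.24],Q(82.7)))
E
```

```text
23.95 [ 0.52066642 -0.10059245  0.26389218] [0.95984366 0.03321377 0.51129732] 0.04046503448028049
[ 2.14e+01  5.30e+00 -2.35e+01 -1.32e+00  2.30e-03  4.50e-03]
```

View pics/sd18c.png

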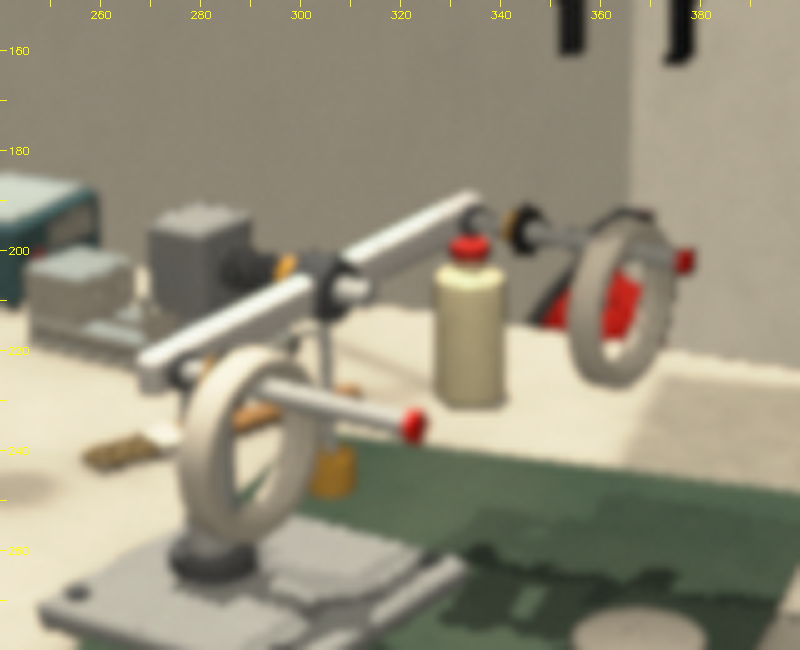

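```bash
python3 - <<'E'
from h import *
print(rel([.4939,-.0982,.245],Q(82.7)),read_state()["joint_positions"].round(2))
E
```

```text
[ 1.64e+01  5.70e+00 -2.55e+01 -1.32e+00  2.30e-03  4.50e-03] [ 0.82  0.17 -0.79  1.62  0.13  1.39  0.14]
```

arm_command --pt "132 16 6 -25 -1.32 0 0" --pt "132 16 6 -25 -1.32 0 0" --pt "132 16 6 -25 -1.32 0 0" --pt "132 16 6 -25 -1.32 0 0" --pt "132 16 6 -25 -1.32 0 0" --pt "132 16 6 -25 -1.32 0 0" --pt "132 16 6 -25 -1.32 0 0" --pt "132 16 6 -25 -1.32 0 0" --pt "132 16 6 -25 -1.32 0 0" --pt "132 16 6 -25 -1.32 0 0"

```text
time: 25.0
ee_pos: [0.4927, -0.0979, 0.2422]
eef_rot: [-0.467, 0.531, 0.467, 0.531]
ft_force: [-0.2, -0.6, -0.2]
width: 0.0423
```

```bash
python3 - <<'E'
from h import *
s=snap("wrist","w19");print(s["ee_pos"],s["ft_force"],s["width"])
print(rel([.4939,-.0982,.165],Q(82.7)))
E
```

```text
[ 0.49267131 -0.09787049  0.24218268] [-0.23089111 -0.63005326 -0.23720887] 0.042256401507634885
[ 7.72e+01 -1.30e+00 -2.00e-01 -4.20e-03  1.00e-04 -6.00e-04]
```

View pics/w19.png

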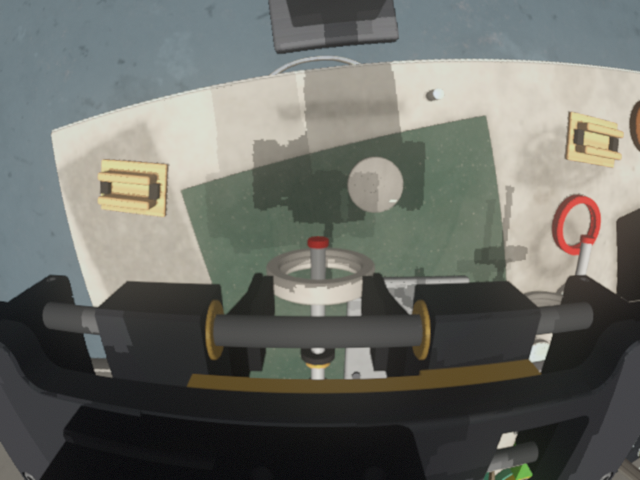

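arm_command --pt "132 35 -1 0 -0.004 0 0" --pt "132 62 -1 0 -0.004 0 0" --pt "132 77 -1 0 -0.004 0 0" --pt "132 77 -1 0 -0.004 0 0" --pt "132 77 -1 0 -0.004 0 0"

```text
time: 25.55
ee_pos: [0.4944, -0.0979, 0.1664]
eef_rot: [-0.468, 0.53, 0.468, 0.53]
ft_force: [-0.6, 0.6, 0.6]
width: 0.042
```

```bash
python3 - <<'E'
from h import *
s=snap("side","sd20");print(s["ee_pos"],s["ft_force"],s["width"])
crop("sd20","sd20c",260,130,420,270,4)
p=s["ee_pos"]-[.486,-.0972,.17];print(p@[.9919,-.1271,0],p@[.1271,.9919,0])
E
```

```text
[ 0.4943929  -0.09791836  0.16636202] [-0.64105072  0.58008174  0.57823672] 0.042016370588300475
0.008416226164527913 0.00035419561608604234
```

View pics/sd20c.png

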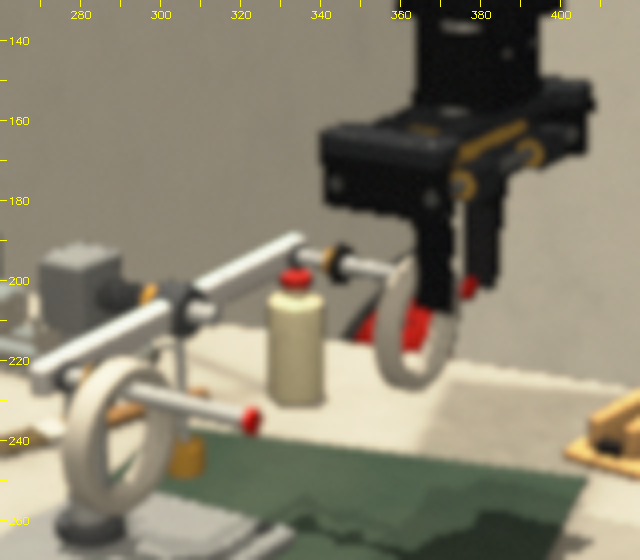

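arm_command --pt "132 0 -5 0 0 0 0" --pt "132 0 -10 0 0 0 0" --pt "132 0 -16 0 0 0 0" --pt "132 0 -23 0 0 0 0" --pt "132 0 -30 0 0 0 0" --pt "132 0 -36 0 0 0 0" --pt "132 0 -41 0 0 0 0" --pt "132 0 -44 0 0 0 0" --pt "132 0 -44 0 0 0 0"

```text
time: 26.5
ee_pos: [0.538, -0.1033, 0.1655]
eef_rot: [-0.468, 0.53, 0.468, 0.53]
ft_force: [-0.7, 0.6, 0.1]
width: 0.0422
```

arm_command --pt "132 0 -1 0 0 0 0" --pt "132 0 -2 0 0 0 0" --pt "132 0 -3 0 0 0 0"

```text
time: 26.8
ee_pos: [0.5406, -0.1038, 0.1656]
eef_rot: [-0.468, 0.53, 0.468, 0.53]
ft_force: [-1.0, 0.8, 0.6]
width: 0.0423
```

arm_command --pt "132 0 -1 0 0 0 0" --pt "132 0 -2 0 0 0 0" --pt "132 0 -2 0 0 0 0"

```text
time: 27.1
ee_pos: [0.5427, -0.104, 0.1656]
eef_rot: [-0.468, 0.53, 0.468, 0.53]
ft_force: [-1.1, 1.0, 0.9]
width: 0.0417
```

arm_command --pt "132 0 -1 0 0 0 0" --pt "132 0 -2 0 0 0 0" --pt "132 0 -3 0 0 0 0"

```text
time: 27.4
ee_pos: [0.5456, -0.1045, 0.1655]
eef_rot: [-0.468, 0.53, 0.468, 0.53]
ft_force: [-2.2, 0.3, -0.0]
width: 0.0421
```

arm_command --pt "132 0 -1 0 0 0 0" --pt "132 0 -2 0 0 0 0" --pt "132 0 -2 0 0 0 0"

```text
time: 27.7
ee_pos: [0.5472, -0.1049, 0.1653]
eef_rot: [-0.468, 0.53, 0.468, 0.53]
ft_force: [-3.9, 0.0, -0.0]
width: 0.0416
```

arm_command --pt "132 0 -1 0 0 0 0" --pt "132 0 -2 0 0 0 0" --pt "132 0 -2 0 0 0 0"

```text
time: 28.0
ee_pos: [0.5487, -0.1053, 0.1651]
eef_rot: [-0.468, 0.531, 0.468, 0.529]
ft_force: [-7.1, -1.6, -0.3]
width: 0.0418
```

arm_command --pt "132 0 -0.5 0 0 0 0" --pt "132 0 -0.5 0 0 0 0" --pt "132 0 -0.5 0 0 0 0"

```text
time: 28.3
ee_pos: [0.549, -0.1055, 0.165]
eef_rot: [-0.468, 0.531, 0.468, 0.529]
ft_force: [-6.7, -2.0, 0.1]
width: 0.0416
```

arm_command --pt "132 0 -0.5 0 0 0 0" --pt "132 0 -1 0 0 0 0" --pt "132 0 -1 0 0 0 0" --pt "132 0 -1 0 0 0 0"

```text
time: 28.7
ee_pos: [0.5498, -0.1057, 0.1649]
eef_rot: [-0.467, 0.531, 0.469, 0.529]
ft_force: [-8.4, -1.3, 0.3]
width: 0.042
```

arm_command --pt "132 0 0 0 0 0 0" --pt "132 0 0 0 0 0 0" --pt "132 0 0 0 0 0 0" --pt "132 0 0 0 0 0 0" --pt "132 0 0 0 0 0 0" --pt "132 0 0 0 0 0 0" --pt "132 0 0 0 0 0 0"

```text
time: 29.4
ee_pos: [0.5497, -0.1057, 0.1649]
eef_rot: [-0.467, 0.531, 0.469, 0.529]
ft_force: [-8.4, -1.8, 0.2]
width: 0.0419
```

arm_command --pt "132 0 1 0 0 0 0" --pt "132 0 2 0 0 0 0" --pt "132 0 3 0 0 0 0" --pt "132 0 4 0 0 0 0" --pt "132 0 5 0 0 0 0" --pt "132 0 6 0 0 0 0" --pt "132 0 7 0 0 0 0" --pt "132 0 8 0 0 0 0" --pt "132 0 9 0 0 0 0" --pt "132 0 12 0 0 0 0"

```text
time: 30.4
ee_pos: [0.5394, -0.1035, 0.1657]
eef_rot: [-0.468, 0.53, 0.468, 0.53]
ft_force: [-0.3, -0.4, -0.1]
width: 0.0418
```

arm_command --pt "132 0 6 0 0 0 0" --pt "132 0 14 0 0 0 0" --pt "132 0 20 0 0 0 0" --pt "132 -20 20 0 0 0 0" --pt "132 -60 20 0 0 0 0" --pt "132 -100 20 0 0 0 0" --pt "132 -130 20 0 0 0 0" --pt "132 -165 20 0 0 0 0" --pt "132 -165 20 0 0 0 0"

```text
time: 31.3
ee_pos: [0.5205, -0.1008, 0.335]
eef_rot: [-0.47, 0.529, 0.466, 0.531]
ft_force: [0.2, 0.3, -0.1]
width: 0.042
```

```bash
python3 - <<'E'
from h import *
s=snap("side","sd21");print(s["time"],s["ee_pos"],s["ft_force"])
snap("scene","sc21")
crop("sd21","sd21c",250,160,400,280,5)
crop("sc21","sc21c",220,160,400,290,4.4)
print(rel([.55,-.04,.33],Q(-7)))
E
```

```text
31.3 [ 0.52051054 -0.10084681  0.33496825] [ 0.17896757  0.31009143 -0.0686156 ]
[ 9.0000e-01 -2.3000e+01  6.4400e+01  1.5692e+00  4.0000e-04  1.6000e-03]
```

View pics/sd21c.png

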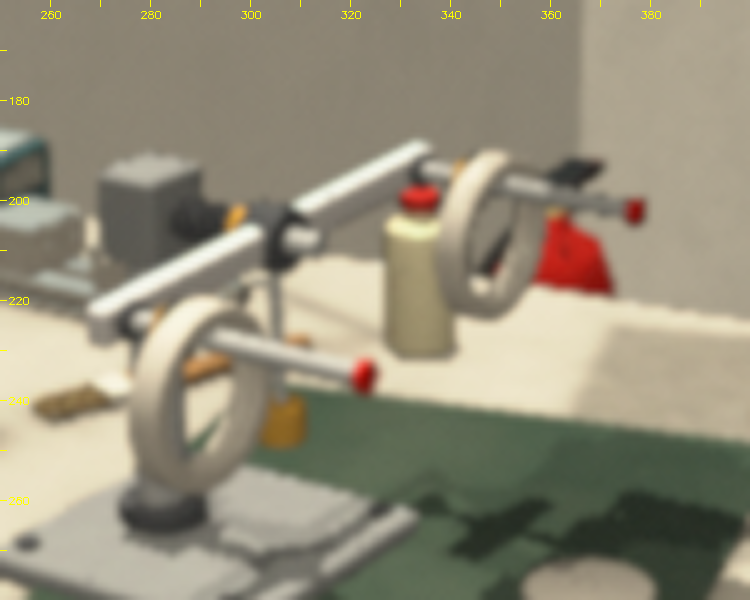

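View pics/sc21c.png

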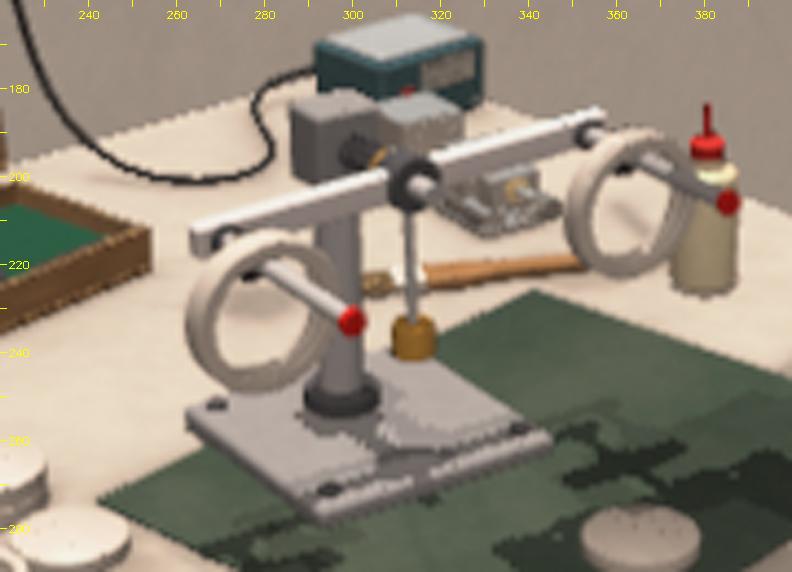

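arm_command --pt "132 0 -23 64 1.569 0 0" --pt "132 0 -23 64 1.569 0 0" --pt "132 0 -23 64 1.569 0 0" --pt "132 0 -23 64 1.569 0 0" --pt "132 0 -23 64 1.569 0 0" --pt "132 0 -23 64 1.569 0 0" --pt "132 0 -23 64 1.569 0 0" --pt "132 0 -23 64 1.569 0 0" --pt "132 0 -23 64 1.569 0 0" --pt "132 0 -23 64 1.569 0 0"

```text
time: 32.4
ee_pos: [0.5493, -0.0406, 0.3291]
eef_rot: [0.012, 0.708, -0.012, 0.706]
ft_force: [-0.0, 0.1, 0.3]
width: 0.0421
```

arm_command --pt "20 0 0 0 0.09 0 0" --pt "0 0 0 0 0.09 0 0" --pt "0 0 0 0 0.09 0 0" --pt "0 0 0 0 0.09 0 0" --pt "0 0 0 0 0.09 0 0"

```text
time: 32.9
ee_pos: [0.5499, -0.0405, 0.3303]
eef_rot: [0.041, 0.706, -0.041, 0.706]
ft_force: [-0.3, 0.3, 0.0]
width: 0.074
```

```bash
python3 - <<'E'
from h import *
s=snap("wrist","w22");print(s["time"],s["ee_pos"],s["eef_rot"])
crop("w22","w22c",230,0,430,110,4)
crop("w22","w22d",230,220,430,320,4)
E
```

```text
32.9 [ 0.54990327 -0.04047964  0.33031823] [ 0.04101671  0.70602847 -0.04103074  0.70580302]
```

View pics/w22c.png

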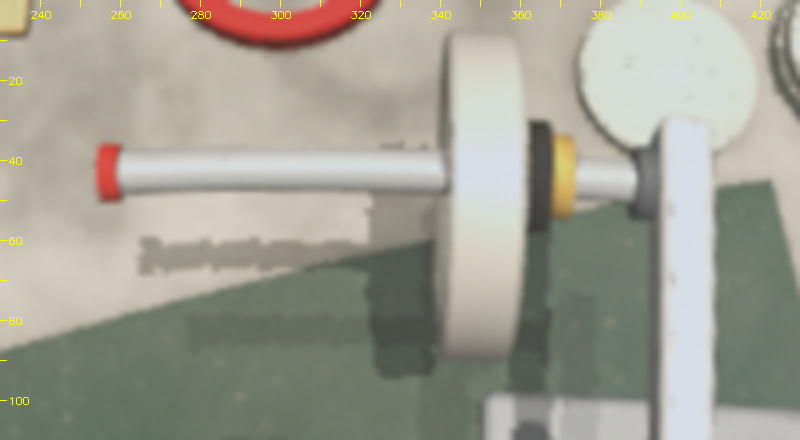

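View pics/w22d.png

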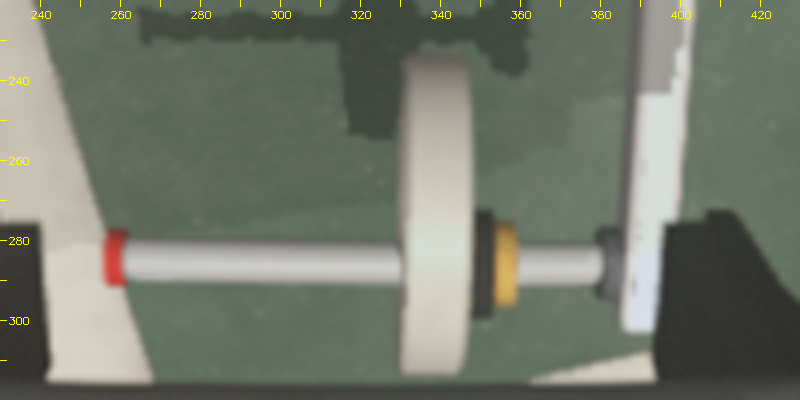

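View pics/w22.png

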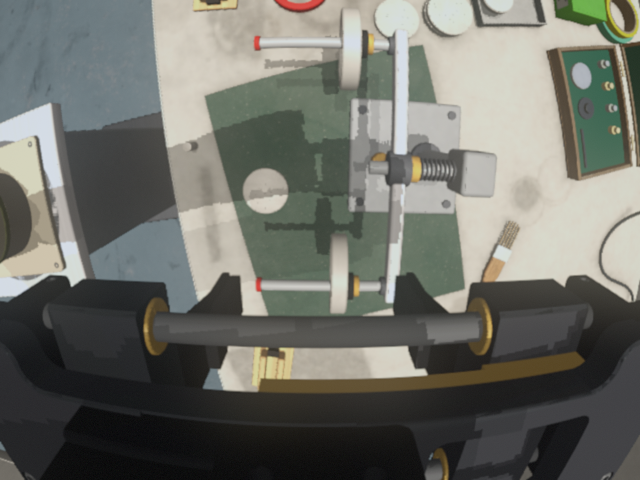

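```bash
python3 -c "
from bench import *
print(close_job())"
```

```text
the job is handed in; nothing more can be done
None
```

Both rings now hang on the balance, each snug against its collar. I handed the job in about 33 s into the 72 s allowed.

- **Left peg, first:** I hung ring_a, which measured 15.9 mm between the jaws. I slid it back with the fingertips astride the peg, and the push on the collar built up to about 8 to 9 N and was held. The contact position matched the collar setting seen in the image, about 92 mm behind the peg's front end.
- **Right peg, second:** I hung ring_b the same way. The push along the peg was about 8.5 N, held for about 1 s. Contact matched a collar setting of about 86 mm.

No force reading I took came near 16 N. I backed off slowly each time so the bar could spring back with the ring.

My last checks, from above and from the side and scene cameras, showed:

- **Rings:** both sit flush on their collars.
- **Bar:** it is back level to within about 1 mm at the pegs. The left side is very slightly lower, since ring_a is a little heavier.
- **Bystanders:** the bottle, test block and gauge pin look undisturbed.
- **Robot:** it is clear of everything.

Two readings did not fit exactly. A sideways force of 2 to 4 N showed during the pushes. The gripper also read ring_b as 14.1 mm wide, against its nominal 15 mm. I went ahead because it was the only ring in its rack and looked right in the images.

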